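Infrared reading through the kiln's sight port

ROBOT

A 6-joint arm with a two-finger parallel gripper is mounted at the origin on the work surface; the furniture and walls round the work are solid. World frame = base frame: x ahead of the robot, y to its left, z up, the work surface at z = 0. Lengths are in mm, angles in rad, forces in N, time in s.
With the tool pointing down it reaches from about 325 to 1000 mm from the base axis. Payload 5.1 kg.
Tool frame: the origin (TCP) lies between the finger pads; the fingertips stand 25 mm ahead of it and the grasp point (between the pads) lies 6 mm ahead of it; x points along the fingers, y is the direction in which the jaws open and shut, and the axes are right-handed (so a half turn about x gives the same grasp; the last joint's range is limited). The gripper opens to 85 mm and grips with 20 to 120 N. Pads are 22 mm wide; open, the fingers measure 114 mm over their backs; the gripper's body (76 mm by 85 mm) begins 54 mm behind the grasp point. The pads swing forward as they close: fully open they stand 13 mm farther back than shut.
Start: joints at [1.12, 0.124, 1.65, -0, 1.367, -0.083], TCP at [233.736, 606.508, 256.322] pointing down, gripper open.
Joint ranges: [-2.61, 2.61], [-1.02, 2.33], [0.03, 2.71], [-1.35, 4.49], [0.32, 2.68], [-2.91, 2.91]. Speed limits (rad/s): [2.57, 2.57, 3.14, 3.14, 3.14, 3.14].

INTERFACE

Orientations are given as [roll, pitch, yaw] about the fixed x, y, z axes, in that order (R = Rz(yaw) Ry(pitch) Rx(roll)).
In Python, from station import sensors, vision, ticket gives the robot as it stands. The module is installed in compiled form; this text tells all that it offers.
- The arm moves only by the tool drive_tool, never from a script. Its argument "series" is a list of rows, each a list of 5 numbers: the shift along the tool's x, y, z in mm, then the turn about the tool's x in rad, then the opening, from -1 (shut) to 1 (fully open). A call has 1 to 12 rows; each row is the pose to reach, as a shift and turn from the pose measured when the call began, along the tool's axes at that moment; what a row does not reach only later rows make up. A row lasts 1/8 s, in which the tool goes at most 62.5 mm and 10.7 degrees, less where a joint would pass 70% of its speed; a pose out of reach is approached as far as the arm can. A call with a gripper value outside its range is refused whole. The fingers move at their own pace and stop on an object; "squeeze" is the grip in N (left out, the last holds). Time passes only in rows, so rows that repeat a pose let the fingers close. It gives the time, the measured TCP pose, the force and the opening at its end, in the units of the state.
- sensors.sense(): the state, without advancing time (a new reading comes with each control period).
- vision.capture(name): name is "side" or "top"; returns the picture (400x640x3 uint8, blue, green, red); there is no depth.
- vision.camera_model(name): a dict with "intrinsics" (3x3 intrinsics, pixels), "origin" and "attitude" of the camera in the world. Camera axes: x right, y down, z forward; pixel columns grow to the right and rows downward; lengths in mm; the calibration is good to about 2 mm. A picture is of the moment at which its call begins. camera_model takes no time and is no camera call.
- ticket.job_done(): hands the job in, once; it reports no verdict.
The state is a dict: "time_s": time; "q": joint angles; "dq": joint speeds; "joint_torque": joint torques, N m; "eef_pos": TCP position; "ee_rot": TCP orientation; "ft_force": force on the tool from outside, world axes, zero at the start; "ft_torque": the same for the moment, N m; "width": finger opening in mm.
Only numpy, scipy, OpenCV 4.12 (cv2) and the standard library are available. Lean on these libraries where they do the work, as an engineer would, in place of code of your own. Each camera call takes 0.05 s, during which the arm holds its last target.

TASK

The bench kiln is cooling down: swing the cover of its sight port aside to the left until the port is quite clear, and leave it open. Then lift the stick-shaped infrared thermometer out of its stand and point its nose into the port: centred over the port, square to the kiln's sloping lid, about 25 mm off the mouth and without touching the kiln, and hold it still there for a good second. Finally put the thermometer back upright in its stand, nose down and fully home, let go, and leave the small bottle, the torch and the probe that stand about where they are.

Things in the scene. Friction and masses are not known exactly. Their poses are not given: they have to be found in the camera images.
- kiln: Bench kiln: grey wedge-shaped box, 240 mm wide (y), 220 mm deep (x), fixed on the bench. Its steel lid slopes 30 degrees from level, rising away from the front: 72 mm high in front, 199 mm at the back. Origin: centre of its underside; x points to its back, y to its left.
- sight_port: Sight port: round white ceramic collar, 62 mm outside, 42 mm bore, standing 7 mm proud in the middle of the kiln's sloping lid. Origin: centre of the port's mouth (collar's top rim), 141 mm above the bench. z points square out of the lid (the viewing axis, 30 degrees from vertical, leaning to the kiln's front), x up the slope, y to the kiln's left.
- cover (a joint): Swivel cover of the port: 66 mm steel disc on an arm, turning in the plane of the lid on a pivot 70 mm up the slope from the port. 0 = hanging over the port, grows as it swings to the kiln's left, stop at 1.6 rad; starts at 0 to 0.2. The port is uncovered beyond about 0.9. A friction washer (0.10 N m, about 1.5 N at the knob) holds it where it is left.
- cover_knob (a point): Centre of the cover's wooden knob, 25 mm in diameter and 22 mm tall, on a 10 mm stem, over the middle of the disc; 33 mm above the plane of the port's mouth (28 mm above the disc) along the port's z, 70 mm from the pivot. z of this point points square out of the lid.
- cover_hinge (a point): Point on the cover's pivot axis at the height of the knob's centre (33 mm out from the plane of the port's mouth). The axis is the port's z.
- thermometer_center (a point): Infrared thermometer, half-way along it. Stick 150 mm long, 0.12 kg: from 15 mm below this point to the tail 75 mm above it a white flat-sided body, 34 mm (its x) by 28 mm (its y); below that a round grey nose, 27 mm, tapering over the last 25 mm to 23 mm at the lens. z runs from nose to tail. It starts upright in its stand, nose down.
- thermometer_nose (a point): Nose tip (lens) of the thermometer, on its axis, 75 mm from the centre; z runs from nose to tail, so it looks along -z.
- stand_well (a point): Floor of the well in the thermometer's stand, on its axis, 12 mm above the bench. The stand is a grey foot 95 x 85 mm with an upright tube, fixed on the bench; the well is round, 32 mm wide and 50 mm deep, its rim 62 mm above the bench. With the thermometer home, nose down, its tip rests on this floor and its centre is 75 mm above it.
- dye_bottle: Small brown dropper bottle, 27 mm wide and 88 mm tall, standing; bystander. Origin: centre of its underside.
- torch: Black pocket torch, 88 mm long, lying; bystander. Origin: centre of its underside.
- probe: White stick-in probe thermometer, 179 mm long with a thin steel needle, lying; bystander. Origin: centre of its underside.
Not all that is in view belongs to the job. Of the things like the part that bears thermometer_center, leave any that is blue; of the rest the larger one is meant.

How it is judged (in metres and radians):
On the way, in this order (a step that is already met when the one before it is completed fails the run):
1. the cover is swung aside, more than 1.1 rad, clear of the port (value of joint cover above 1.1 rad), for 0.2 s.
2. the held thermometer looks into the open port: nose 8 to 50 mm off the mouth, within 10 mm of the port's axis each way, within 8 degrees of square, still (under 20 mm/s and 0.2 rad/s), for 1 s (value of joint cover above 1.1 rad and z of thermometer_nose in the frame of sight_port between 0.008 and 0.05 m and x of thermometer_nose in the frame of sight_port between -0.01 and 0.01 m and y of thermometer_nose in the frame of sight_port between -0.01 and 0.01 m and z of thermometer_center in the frame of sight_port above 0.07 m and angle between the z axis of thermometer_nose and the z axis of sight_port, either way round below 0.14 rad and linear speed of thermometer below 0.02 m/s and angular speed of thermometer below 0.2 rad/s and contact force between the fingers and thermometer above 0.5 N), for 1 s.
At the end, for the whole second after the job is handed in: The cover stands open beyond 1.1 rad; the thermometer is back in its stand, upright within 8 degrees, nose tip within 10 mm of the middle of the well's floor, released and at rest (value of joint cover above 1.1 rad and distance between thermometer_nose and stand_well below 0.01 m and z of thermometer_center in the frame of stand_well above 0.07 m and angle between thermometer_center's own z axis and vertical below 0.15 rad and linear speed of thermometer below 0.03 m/s); the robot touches nothing.
It fails at once if the thermometer knocks against the kiln (over 2 N) (contact force between thermometer and kiln above 2 N).
It fails at once if the small bottle is shifted by more than 30 mm (distance of dye_bottle from where it was at the start of the episode above 0.03 m).
It fails at once if the torch is shifted by more than 30 mm (distance of torch from where it was at the start of the episode above 0.03 m).
It fails at once if the probe is shifted by more than 30 mm (distance of probe from where it was at the start of the episode above 0.03 m).
It also fails if it takes over 61 s, if anything falls off the work surface, if the arm or the gripper's body presses on something with over 40 N, if the wrist force passes 120 N, or if a joint passes its speed limit or range.

## Working session

There is one attempt and no reset: what is moved stays moved. The work goes in short steps, Python scripts to look and compute and a tool call to move; the robot and the scene stay as the last step left them, time stands still between calls to the robot, and variables do not carry over. Pictures are saved under pics/ and viewed, and the job is handed in when it is done.

Besides the shell and the picture viewer there is one more tool, called as name(argument=value, ...) on one line, values as JSON. drive_tool: Moves the arm, as the interface text tells. Its arguments: {"type":"object","properties":{"series":{"type":"array"},"squeeze":{"type":"number"}},"required":["series"]}

```bash
mkdir -p pics; python3 - <<'E'
from station import sensors, vision, ticket
import cv2
s=sensors.sense()
for k,v in s.items(): print(k,v)
for n in("side","top"):
    print(n,vision.camera_model(n)); cv2.imwrite(f"pics/{n}0.png",vision.capture(n))
E
```

```text
time_s 0.0
q [ 1.12041308e+00  1.24540665e-01  1.65169014e+00 -2.16975673e-05
  1.36752226e+00 -8.26301889e-02]
dq [ 0.00078094 -0.00055869 -0.00187052 -0.00075623 -0.00072024 -0.00101662]
joint_torque [-7.51382286e-04 -4.23619509e+01 -3.65449047e+01 -8.74011562e-05
  6.99818716e-03 -3.90756441e-06]
eef_pos [233.48896679 606.00455244 255.02042513]
ee_rot [-1.64359475  1.56863581 -2.0113434 ]
ft_force [-0.0362911   0.07856697  0.66596963]
ft_torque [-0.03653591  0.01903941 -0.04276008]
width 85.40108457233293
side {'intrinsics': array([[401.29442927,   0.        , 321.13925138],
       [  0.        , 401.29442927, 208.54823534],
       [  0.        ,   0.        ,   1.        ]]), 'origin': array([264.29816854, 546.07213465, 770.8249581 ]), 'attitude': array([-2.3323396 ,  0.006831  , -2.83934317])}
top {'intrinsics': array([[387.26322368,   0.        , 322.84883482],
       [  0.        , 387.26322368, 198.0090179 ],
       [  0.        ,   0.        ,   1.        ]]), 'origin': array([ 380.68226762, -119.72915518, 1261.89283683]), 'attitude': array([-3.03720996,  0.02141019, -1.59031316])}
```

View pics/side0.png

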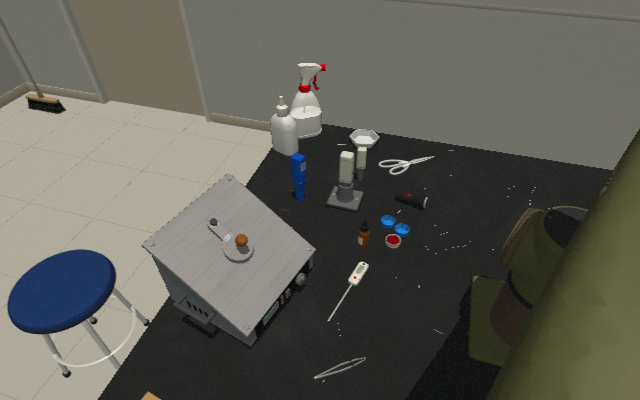

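View pics/top0.png

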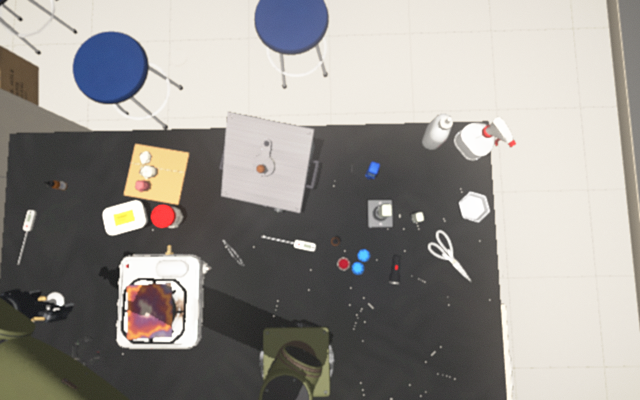

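```bash
cat > h.py <<'E'
import numpy as np, cv2
from scipy.spatial.transform import Rotation as R
from station import sensors, vision, ticket
def cam(n):
    m=vision.camera_model(n); return m['intrinsics'],np.array(m['origin']),R.from_euler('xyz',m['attitude']).as_matrix()
def ray(n,p):
    K,o,A=cam(n); d=A@np.linalg.inv(K)@np.array([p[0],p[1],1.]); return o,d/np.linalg.norm(d)
def plane(n,p,z):
    o,d=ray(n,p); return o+d*(z-o[2])/d[2]
def tri(ps,pt):
    o1,d1=ray('side',ps);o2,d2=ray('top',pt)
    t=np.linalg.lstsq(np.c_[d1,-d2],o2-o1,rcond=None)[0]
    a=o1+t[0]*d1;b=o2+t[1]*d2
    return (a+b)/2,np.linalg.norm(a-b)
def proj(n,P):
    K,o,A=cam(n); c=A.T@(np.asarray(P,float)-o); u=K@c; return u[:2]/u[2]
E
python3 - <<'E'
from h import *
np.set_printoptions(precision=1,suppress=True)
for n in('side','top'):
    print(n,cam(n)[2].T, proj(n,[233,606,255]),proj(n,[0,0,0]))
s=cv2.imread('pics/side0.png');t=cv2.imread('pics/top0.png')
cv2.imwrite('pics/s_a.png',cv2.resize(s[130:330,130:330],None,fx=3,fy=3,interpolation=cv2.INTER_CUBIC)[:600])
cv2.imwrite('pics/t_a.png',cv2.resize(t[100:225,210:330],None,fx=4.5,fy=4.5,interpolation=cv2.INTER_CUBIC))
cv2.imwrite('pics/s_b.png',cv2.resize(s[130:250,280:440],None,fx=5,fy=5,interpolation=cv2.INTER_CUBIC))
cv2.imwrite('pics/t_b.png',cv2.resize(t[140:280,320:460],None,fx=4.2,fy=4.2,interpolation=cv2.INTER_CUBIC))
E
```

```text
side [[-1.  -0.3 -0. ]
 [-0.2  0.7 -0.7]
 [ 0.2 -0.7 -0.7]] [341.4 755.2] [519.4 326.7]
top [[-0.  -1.  -0. ]
 [-1.   0.  -0.1]
 [ 0.1  0.  -1. ]] [ 51.3 301.6] [295.7 361.1]
```

View pics/s_a.png

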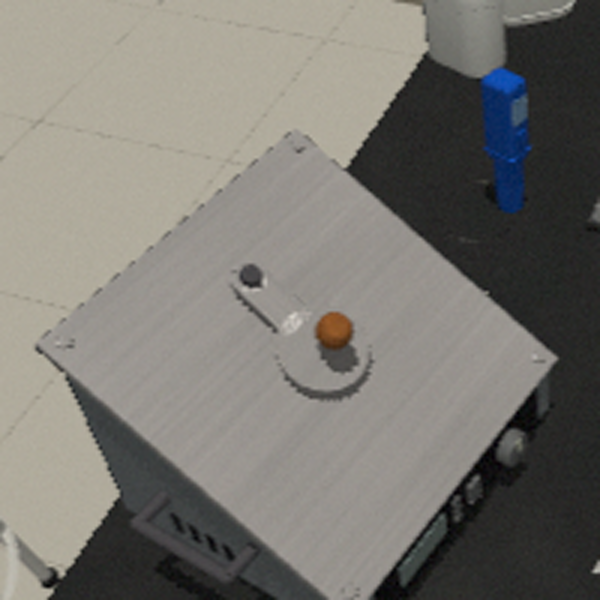

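View pics/t_a.png

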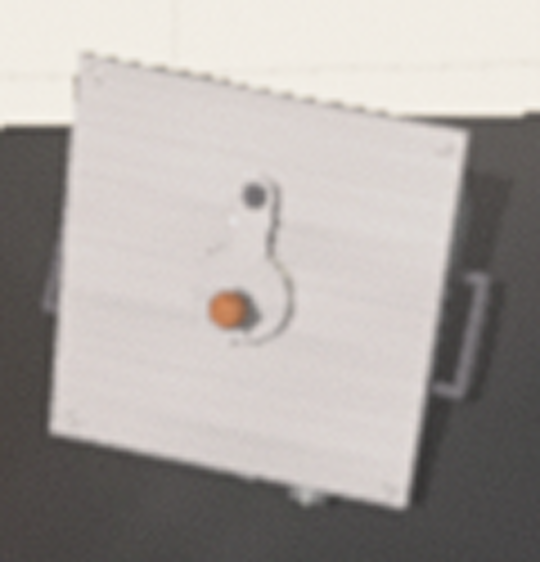

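View pics/s_b.png

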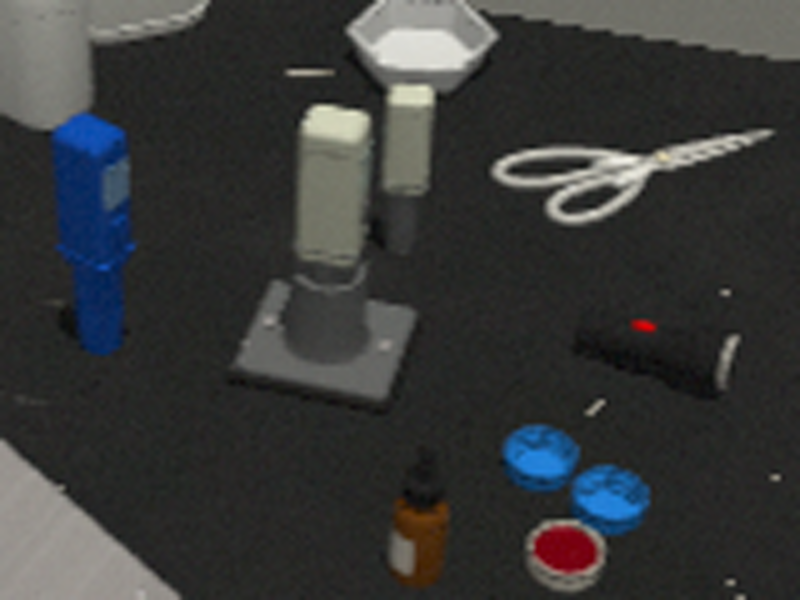

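View pics/t_b.png

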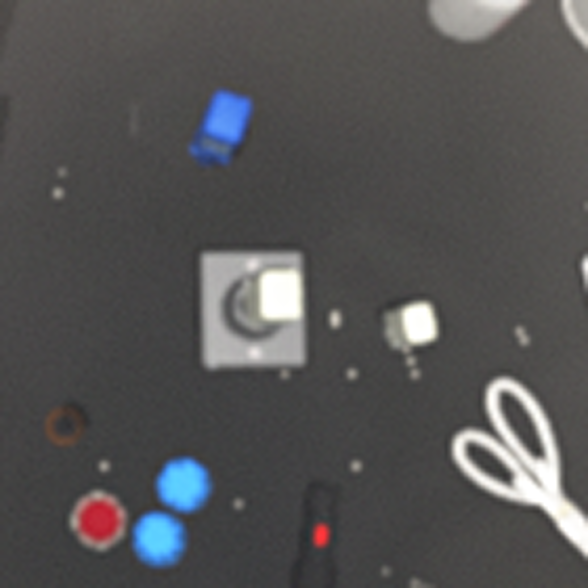

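```bash
python3 - <<'E'
from h import *
np.set_printoptions(precision=1,suppress=True)
s=cv2.imread('pics/side0.png');t=cv2.imread('pics/top0.png')
gs=cv2.cvtColor(s,6);gt=cv2.cvtColor(t,6)
# order BL(back-left),BR,FR,FL
S=np.float32([[38,347],[297,130],[556,357],[355,622]])/3+130
T=np.float32([[82,52],[468,130],[407,508],[50,433]])/4.5+[210,100]
crit=(3,50,.01)
Sr=cv2.cornerSubPix(gs,S.astype(np.float32).copy()[:,None],(4,4),(-1,-1),crit)[:,0]
Tr=cv2.cornerSubPix(gt,T.astype(np.float32).copy()[:,None],(4,4),(-1,-1),crit)[:,0]
print(np.c_[S,Sr,T,Tr])
P=[]
for a,b in zip(Sr,Tr):
    p,e=tri(a,b);P.append(p);print(p,e)
P=np.array(P);print('sides',[np.linalg.norm(P[i]-P[i-1]) for i in range(4)],'mean',P.mean(0))
def cen(img,lo,hi,roi):
    h=cv2.cvtColor(img,cv2.COLOR_BGR2HSV);x0,x1,y0,y1=roi
    m=cv2.inRange(h[y0:y1,x0:x1],lo,hi)
    n,l,st,c=cv2.connectedComponentsWithStats(m);i=1+st[1:,4].argmax();print(st[i]);return c[i]+[x0,y0]
ks=cen(s,(0,120,80),(25,255,255),(225,260,225,260));kt=cen(t,(0,90,80),(25,255,255),(250,280,155,185))
print('knob',ks,kt,tri(ks,kt))
bs=np.array([251,275])/3+130; bt=np.array([255,195])/4.5+[210,100]
def dark(g,c,r=5):
    x,y=np.round(c).astype(int);w=g[y-r:y+r+1,x-r:x+r+1].astype(float);w=np.clip(np.median(w)*.75-w,0,None);yy,xx=np.mgrid[y-r:y+r+1,x-r:x+r+1];return np.array([(w*xx).sum(),(w*yy).sum()])/w.sum()
bs2,bt2=dark(gs,bs,4),dark(gt,bt,4);print('bolt',bs,bs2,bt,bt2,tri(bs2,bt2))
E
```

```text
Traceback (most recent call last):
cv2.error: OpenCV(4.12.0) :-1: error: (-5:Bad argument) in function 'cornerSubPix'
> Overload resolution failed:
>  - Layout of the output array corners is incompatible with cv::Mat
>  - Expected Ptr<cv::UMat> for argument 'corners'
```

```bash
cat > m1.py <<'E'
from h import *
np.set_printoptions(precision=1,suppress=True)
s=cv2.imread('pics/side0.png');t=cv2.imread('pics/top0.png')
gs=cv2.cvtColor(s,6);gt=cv2.cvtColor(t,6)
S=np.float32([[38,347],[297,130],[556,357],[355,622]])/3+130
T=np.float32([[82,52],[468,130],[407,508],[50,433]])/4.5+[210,100]
crit=(3,50,.01)
Sr=cv2.cornerSubPix(gs,np.ascontiguousarray(S.reshape(-1,1,2),dtype=np.float32),(4,4),(-1,-1),crit)[:,0]
Tr=cv2.cornerSubPix(gt,np.ascontiguousarray(T.reshape(-1,1,2),dtype=np.float32),(4,4),(-1,-1),crit)[:,0]
print(np.c_[S,Sr,T,Tr])
P=[]
for a,b in zip(Sr,Tr):
    p,e=tri(a,b);P.append(p);print(p,e)
P=np.array(P);print('sides',[np.linalg.norm(P[i]-P[i-1]) for i in range(4)],'mean',P.mean(0))
def cen(img,lo,hi,roi):
    h=cv2.cvtColor(img,cv2.COLOR_BGR2HSV);x0,x1,y0,y1=roi
    m=cv2.inRange(h[y0:y1,x0:x1],lo,hi)
    n,l,st,c=cv2.connectedComponentsWithStats(m);i=1+st[1:,4].argmax();print(st[i]);return c[i]+[x0,y0]
ks=cen(s,(0,120,80),(25,255,255),(225,260,225,260));kt=cen(t,(0,90,80),(25,255,255),(250,280,155,185))
print('knob',ks,kt,tri(ks,kt))
bs=np.array([251,275])/3+130; bt=np.array([255,195])/4.5+[210,100]
def dark(g,c,r=5):
    x,y=np.round(c).astype(int);w=g[y-r:y+r+1,x-r:x+r+1].astype(float);w=np.clip(np.median(w)*.75-w,0,None);yy,xx=np.mgrid[y-r:y+r+1,x-r:x+r+1];return np.array([(w*xx).sum(),(w*yy).sum()])/w.sum()
bs2,bt2=dark(gs,bs,4),dark(gt,bt,4);print('bolt',bs,bs2,bt,bt2,tri(bs2,bt2))
E
python3 m1.py
```

```text
[[141.1 245.3 141.1 245.3 228.2 111.6 228.  110.4]
 [226.1 173.1 226.1 173.1 314.  128.9 314.  128.9]
 [315.6 248.8 315.6 248.8 300.4 212.9 299.6 212.6]
 [246.7 336.1 246.7 336.1 221.1 196.2 220.5 195.6]]
[749.3 166.3 193. ] 3.2837038367194853
[690.3 -77.6 196. ] 1.72743559988254
[461.5 -24.3  68.4] 2.0997117073312586
[519.9 221.9  68.7] 1.8811509440383059
sides [np.float64(266.6963648130759), np.float64(250.93551422345328), np.float64(267.32012715219474), np.float64(253.01226162565533)] mean [605.2  71.6 131.5]
[11  9 11 11 99]
[ 7 10  7  8 43]
knob [241.  239.2] [260.1 168.3] (array([583.9,  79.2, 171.3]), np.float64(2.1723483740937257))
bolt [213.7 221.7] [212.8 224. ] [266.7 143.3] [266.2 143.1] (array([656.2,  60.5, 175.2]), np.float64(1.8079543521680133))
```

```bash
cat > m2.py <<'E'
from h import *
np.set_printoptions(precision=2,suppress=True)
A=R.from_euler('xyz',sensors.sense()['ee_rot']).as_matrix();print('tool axes cols\n',A)
s=cv2.imread('pics/side0.png');t=cv2.imread('pics/top0.png')
def thr(img,roi,th,name):
    x0,x1,y0,y1=roi;g=cv2.cvtColor(img,6)[y0:y1,x0:x1];m=(g>th).astype(np.uint8)
    n,l,st,c=cv2.connectedComponentsWithStats(m)
    for i in range(1,n):
        if st[i,4]>15:
            cc=[k for k in cv2.findContours((l==i).astype(np.uint8),0,1)[0]][0]
            print(name,st[i]+[x0,y0,0,0,0],c[i]+[x0,y0],cv2.minAreaRect(cc+np.int32([x0,y0])))
thr(t,(360,435,195,235),150,'top white')
thr(s,(325,375,140,190),130,'side white')
thr(t,(360,400,195,235),95,'top foot')
E
python3 m2.py
python3 - <<'E'
import cv2
s=cv2.imread('pics/side0.png');t=cv2.imread('pics/top0.png')
a=cv2.resize(s[140:215,320:395],None,fx=8,fy=8,interpolation=cv2.INTER_CUBIC)
cv2.imwrite('pics/s_c.png',a)
a=cv2.resize(t[190:235,360:430],None,fx=11,fy=11,interpolation=cv2.INTER_CUBIC)
cv2.imwrite('pics/t_c.png',a)
E
```

```text
tool axes cols
 [[-0.    0.36  0.93]
 [-0.    0.93 -0.36]
 [-1.   -0.   -0.  ]]
top white [369 201  23  26 441] [380.38 213.4 ] ((380.0, 213.5), (25.0, 22.0), 90.0)
top white [415 212   9  10  75] [419.03 216.63] ((419.0, 216.5), (9.0, 8.0), 90.0)
side white [353 140  22   4  78] [363.96 141.37] ((363.5, 141.5), (3.0, 21.0), 90.0)
side white [358 147   9   5  39] [361.95 148.79] ((362.0, 149.0), (4.0, 8.0), 90.0)
side white [341 151  13   8  82] [347.  154.5] ((347.0, 154.50001525878906), (11.96308422088623, 6.864065170288086), 11.309932708740234)
top foot [368 200  25  30 675] [380.03 213.53] ((380.0, 214.5), (29.0, 24.0), 90.0)
```

View pics/s_c.png

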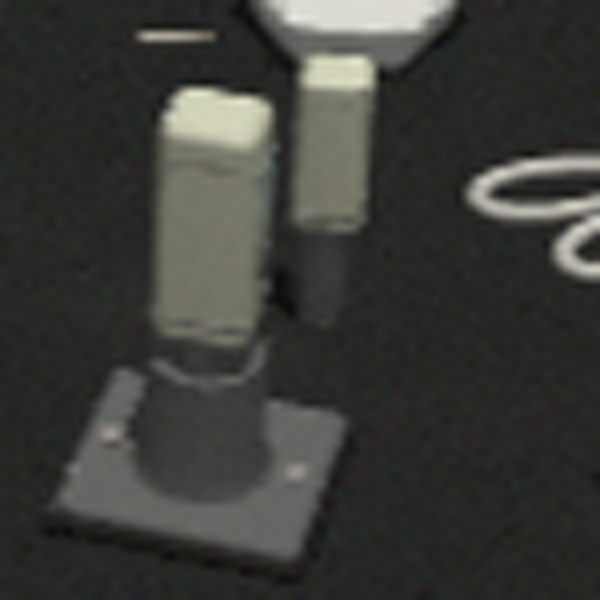

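View pics/t_c.png

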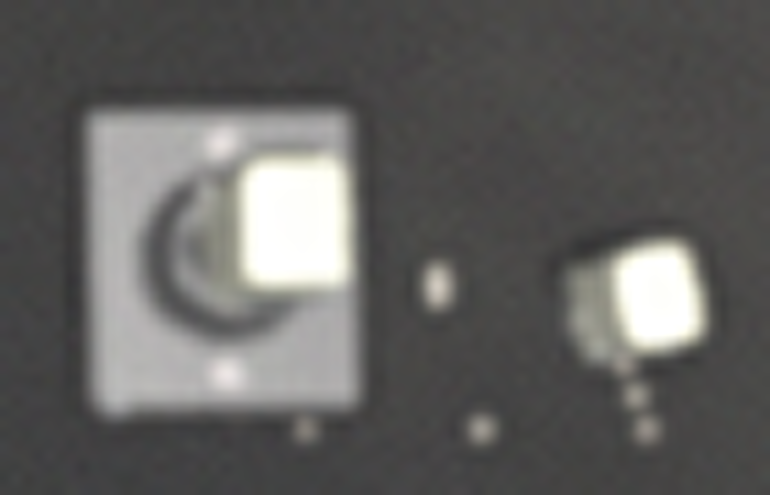

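```bash
python3 - <<'E'
from h import *
np.set_printoptions(precision=1,suppress=True)
print('tail',tri([347.2,154.4],[386.7,210.2]), plane('side',[347.2,154.4],162),plane('top',[386.7,210.2],162))
c=np.array([[240,158],[345,156],[350,288],[246,290]])/11+[360,190]
q=np.array([plane('top',x,162) for x in c]);print(q,[np.linalg.norm(q[i]-q[i-1]) for i in range(4)])
# foot corners top view at ~z 12 ; side
f=np.array([[86,110],[350,107],[358,408],[96,412]])/11+[360,190]
q=np.array([plane('top',x,12) for x in f]);print('foot',q,q.mean(0),[np.linalg.norm(q[i]-q[i-1]) for i in range(4)])
f=np.array([[122,368],[348,415],[296,562],[60,502]])/8+[320,140]
q=np.array([plane('side',x,12) for x in f]);print('foot side',q,q.mean(0),[np.linalg.norm(q[i]-q[i-1]) for i in range(4)])
# tube outer base ring centre in top approx (232,255)?
print(plane('top',np.array([228,252])/11+[360,190],62), plane('side',np.array([209,345])/8+[320,140],62))
d=dict(bottle=((364,243),),)
print('bottle base',plane('side',(364,245),0),plane('top',(335.5,240.5),80))
E
```

```text
tail (array([ 456.9, -279.8,  157.2]), np.float64(2.201366107486041)) [ 454.3 -273.5  162. ] [ 457.7 -278.9  162. ]
[[ 474.6 -265.7  162. ]
 [ 474.5 -292.7  162. ]
 [ 440.4 -292.7  162. ]
 [ 440.4 -266.   162. ]] [np.float64(34.13906751574992), np.float64(27.04671741585848), np.float64(34.11561559948972), np.float64(26.70222517665938)]
foot [[ 502.5 -240.9   12. ]
 [ 501.7 -318.3   12. ]
 [ 413.5 -317.3   12. ]
 [ 413.9 -241.    12. ]] [ 457.9 -279.4   12. ] [np.float64(88.64554427289407), np.float64(77.40677044115225), np.float64(88.23268729770159), np.float64(76.26148637409868)]
foot side [[ 495.2 -315.    12. ]
 [ 410.8 -313.5   12. ]
 [ 410.6 -234.3   12. ]
 [ 496.2 -239.7   12. ]] [ 453.2 -275.6   12. ] [np.float64(75.29697700001391), np.float64(84.44690849505601), np.float64(79.27215920355627), np.float64(85.73226105139875)]
[ 456.7 -274.6   62. ] [ 454.8 -278.6   62. ]
bottle base [ 365.9 -127.8   -0. ] [ 374.6 -132.7   80. ]
```

```bash
cat >> h.py <<'E'
def to(P,phi=None):
    s=sensors.sense();A=R.from_euler('xyz',s['ee_rot']).as_matrix()
    d=A.T@(np.array(P,float)-s['eef_pos']); 
    cur=np.arctan2(A[1,1],A[0,1])
    return np.round(d,1), None if phi is None else round(-(phi-cur),3)
def st():
    s=sensors.sense();A=R.from_euler('xyz',s['ee_rot']).as_matrix()
    print('t',round(s['time_s'],2),'pos',np.round(s['eef_pos'],1),'phi',round(np.arctan2(A[1,1],A[0,1]),3),'down',np.round(A[:,0],3),'w',round(s['width'],1),'F',np.round(s['ft_force'],1),'q',np.round(s['q'],2))
E
python3 -c "
from h import *
st();print(to([585,77,255],1.337))"
```

```text
t 0.1 pos [233.5 606.1 255.2] phi 1.203 down [-0.001 -0.002 -1.   ] w 85.8 F [ 0.8  0.2 -0.1] q [ 1.12  0.12  1.65  0.    1.37 -0.08]
(array([   0.8, -367.3,  518.2]), np.float64(-0.134))
```

drive_tool(series=[[0, -367, 518, -0.134, 0.1], [0, -367, 518, -0.134, 0.1], [0, -367, 518, -0.134, 0.1], [0, -367, 518, -0.134, 0.1], [0, -367, 518, -0.134, 0.1], [0, -367, 518, -0.134, 0.1], [0, -367, 518, -0.134, 0.1], [0, -367, 518, -0.134, 0.1], [0, -367, 518, -0.134, 0.1], [0, -367, 518, -0.134, 0.1], [0, -367, 518, -0.134, 0.1], [0, -367, 518, -0.134, 0.1]])

```text
time_s: 1.6
eef_pos: [584.7, 77.1, 255.1]
ee_rot: [-2.414, 1.568, -2.649]
ft_force: [-0.7, 0.5, 0.1]
width: 47.0
```

```bash
python3 -c "
from h import *
st();
for n in('side','top'): cv2.imwrite('pics/%s1.png'%n,vision.capture(n))
print(proj('side',[585,77,255]),proj('top',[585,77,255]))
a=cv2.imread('pics/side1.png')[130:330,130:330];b=cv2.imread('pics/top1.png')[90:290,180:380]
cv2.imwrite('pics/c1.png',cv2.resize(np.hstack([a,b]),None,fx=2,fy=2,interpolation=2))
"
```

```text
t 1.6 pos [584.7  77.1 255.1] phi 1.336 down [-0.002 -0.001 -1.   ] w 47.0 F [-0.7  0.5  0.1] q [ 0.04 -0.01  1.79 -0.    1.36 -1.29]
[233.91071241 208.16058012] [255.27872459 162.53541473]
```

View pics/c1.png

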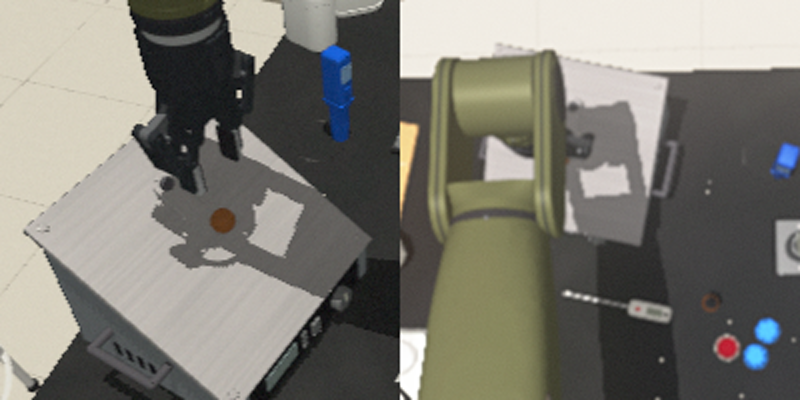

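```bash
python3 -c "
from h import *
for z in (225,230,235,240): print(z,proj('side',[584.7,77.1,z]))
y=np.array([.232,.973,0])
for k in(-23,23):print(proj('side',np.array([584.7,77.1,232])+k*y))
"
python3 -c "
import cv2
a=cv2.imread('pics/side1.png')[170:260,190:290];cv2.imwrite('pics/c1b.png',cv2.resize(a,None,fx=6,fy=6,interpolation=2))"
```

```text
225 [236.47940162 219.54532421]
230 [236.08073432 217.70153569]
235 [235.67846443 215.84108557]
240 [235.27254289 213.96374699]
[243.52675852 209.75415306]
[228.02509264 224.43802493]
```

View pics/c1b.png

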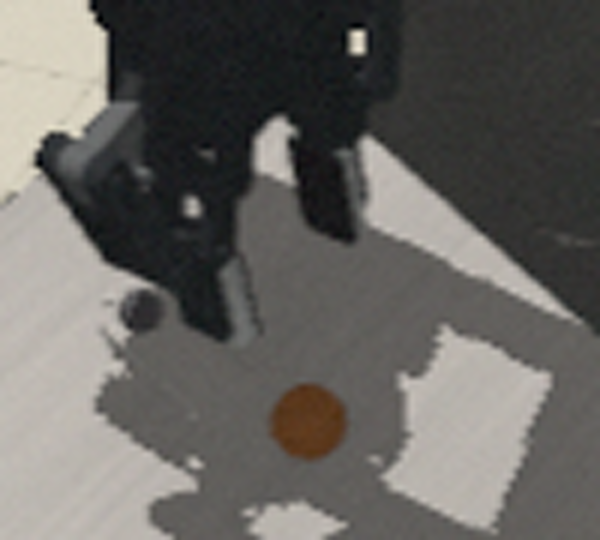

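```bash
python3 -c "
from h import *
print(plane('side',(241.2,239.7),170),plane('top',(260.1,168.3),170));print(to([585,78,182]))"
```

```text
[582.54657168  79.01616383 170.        ] [585.12589508  79.74616404 170.        ]
(array([73.4, -0.2,  1. ]), None)
```

drive_tool(series=[[40, 0, 0, 0, 0.1], [70, 1, 0, 0, 0.1], [70, 1, 0, 0, 0.1], [70, 1, 0, 0, 0.1]])

```text
time_s: 2.2
eef_pos: [584.6, 80.4, 186.9]
ee_rot: [-1.212, 1.57, -1.443]
ft_force: [0.0, 0.7, -0.1]
width: 47.3
```

```bash
python3 -c "
from h import *
st();
cv2.imwrite('pics/side2.png',vision.capture('side'))
a=cv2.imread('pics/side2.png')[170:270,190:290]
cv2.imwrite('pics/c2.png',cv2.resize(a,None,fx=6,fy=6,interpolation=2))
"
```

```text
t 2.2 pos [584.6  80.4 186.9] phi 1.34 down [ 0.    -0.001 -1.   ] w 47.3 F [ 0.   0.7 -0.1] q [ 0.05  0.05  1.85 -0.    1.24 -1.29]
```

View pics/c2.png

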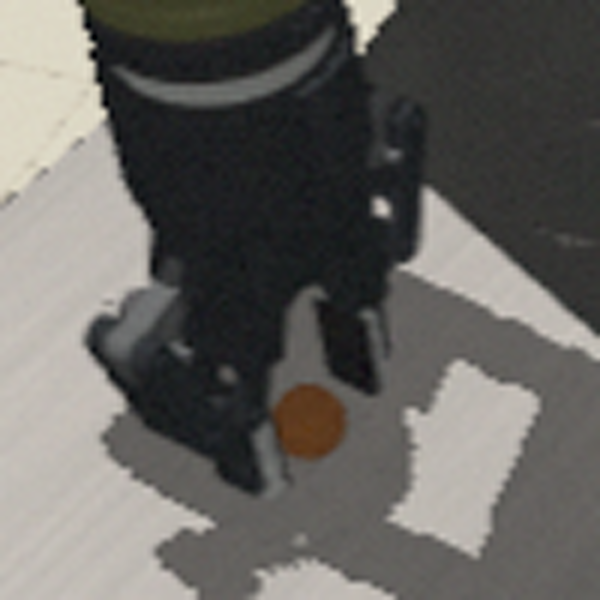

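```bash
python3 -c "
import numpy as np
print([[round(-.5*(70*(1-c)+11*s)),round(70*s+11*c-3),round(.866*(70*(1-c)+11*s)),round(float(np.arctan2(.866*s,c)),2),0.1] for c,s in [(np.cos(a),np.sin(a)) for a in np.linspace(.1,1.42,12)]])
"
```

```text
[[-1, 15, 1, 0.09, 0.1], [-2, 23, 4, 0.19, 0.1], [-4, 31, 7, 0.3, 0.1], [-6, 38, 11, 0.41, 0.1], [-9, 45, 15, 0.52, 0.1], [-12, 51, 20, 0.63, 0.1], [-15, 56, 26, 0.75, 0.1], [-19, 60, 33, 0.87, 0.1], [-23, 63, 39, 1.0, 0.1], [-27, 66, 46, 1.13, 0.1], [-31, 67, 54, 1.26, 0.1], [-35, 68, 61, 1.4, 0.1]]
```

drive_tool(series=[[-1, 15, 1, 0.09, 0.1], [-2, 23, 4, 0.19, 0.1], [-4, 31, 7, 0.3, 0.1], [-6, 38, 11, 0.41, 0.1], [-9, 45, 15, 0.52, 0.1], [-12, 51, 20, 0.63, 0.1], [-15, 56, 26, 0.75, 0.1], [-19, 60, 33, 0.87, 0.1], [-23, 63, 39, 1.0, 0.1], [-27, 66, 46, 1.13, 0.1], [-31, 67, 54, 1.26, 0.1], [-35, 68, 61, 1.4, 0.1]])

```text
time_s: 3.75
eef_pos: [660.4, 132.3, 224.6]
ee_rot: [1.07, 1.568, -0.566]
ft_force: [-1.0, -0.9, -0.0]
width: 47.2
```

```bash
python3 -c "
from h import *
st();
cv2.imwrite('pics/side3.png',vision.capture('side'))
a=cv2.imread('pics/side3.png')[150:300,170:320]
cv2.imwrite('pics/c3.png',cv2.resize(a,None,fx=4,fy=4,interpolation=2))
"
```

```text
t 3.75 pos [660.4 132.3 224.6] phi -0.065 down [ 0.003 -0.002 -1.   ] w 47.2 F [-1.  -0.9 -0. ] q [ 0.12  0.19  1.63 -0.    1.32  0.18]
```

View pics/c3.png

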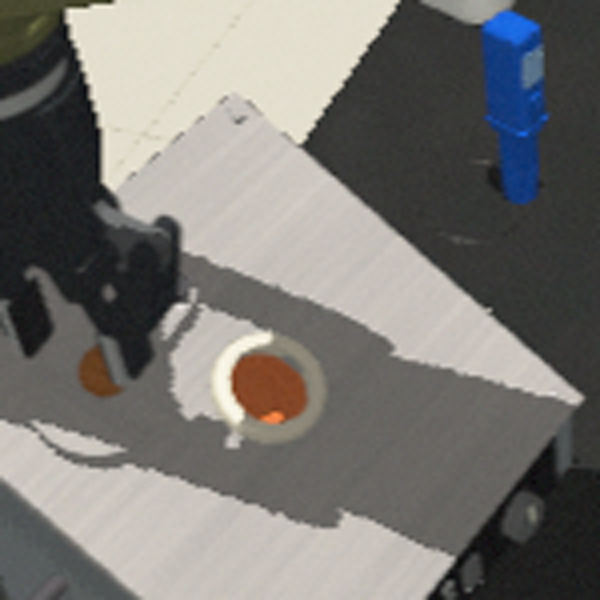

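drive_tool(series=[[0, -9, 0, 0, 0.1], [-25, -9, 0, 0, 0.1], [-60, -9, 0, 0, 0.1], [-60, -9, 0, 0, 0.3]])

```text
time_s: 4.3
eef_pos: [653.3, 133.5, 290.9]
ee_rot: [1.643, 1.557, 0.006]
ft_force: [1.1, -0.1, -0.4]
width: 55.4
```

```bash
python3 -c "
from h import *
st();print(to([456.5,-277.5,240],-1.571))"
```

```text
t 4.3 pos [653.3 133.5 290.9] phi -0.066 down [ 0.013  0.    -1.   ] w 55.4 F [ 1.1 -0.1 -0.4] q [ 0.12  0.13  1.58 -0.    1.41  0.19]
(array([  48.2, -169.9,  423.2]), np.float64(1.505))
```

drive_tool(series=[[0, -170, 423, 1.505, 0.3], [0, -170, 423, 1.505, 0.5], [0, -170, 423, 1.505, 0.5], [48, -170, 423, 1.505, 0.5], [48, -170, 423, 1.505, 0.5], [48, -170, 423, 1.505, 0.5], [48, -170, 423, 1.505, 0.5], [48, -170, 423, 1.505, 0.5], [48, -170, 423, 1.505, 0.5], [48, -170, 423, 1.505, 0.5], [48, -170, 423, 1.505, 0.5]])

```text
time_s: 5.68
eef_pos: [457.0, -276.4, 240.5]
ee_rot: [3.138, 1.557, -0.001]
ft_force: [0.2, -0.8, -0.2]
width: 64.2
```

```bash
python3 -c "
from h import *
st()
for n in('side','top'): cv2.imwrite('pics/%s4.png'%n,vision.capture(n))
a=cv2.imread('pics/side4.png')[100:250,290:440];b=cv2.imread('pics/top4.png')[90:240,220:420]
cv2.imwrite('pics/c4.png',cv2.resize(a,None,fx=4,fy=4,interpolation=2))
cv2.imwrite('pics/c4t.png',cv2.resize(b,None,fx=4,fy=4,interpolation=2))
print(to([456.5,-277.5,240],-1.571))"
```

```text
t 5.67 pos [ 457.  -276.4  240.5] phi -1.568 down [ 0.014 -0.    -1.   ] w 64.2 F [ 0.2 -0.8 -0.2] q [-0.65 -0.13  1.93  0.01  1.33  0.92]
(array([0.5, 1. , 0.5]), np.float64(0.002))
```

View pics/c4.png

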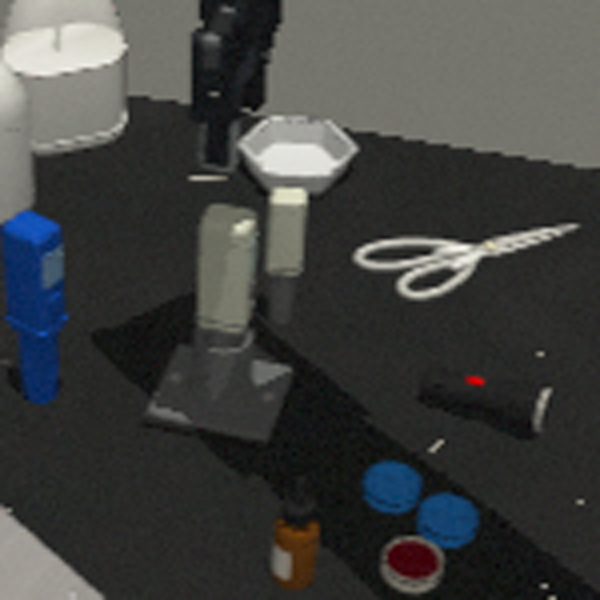

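View pics/c4t.png

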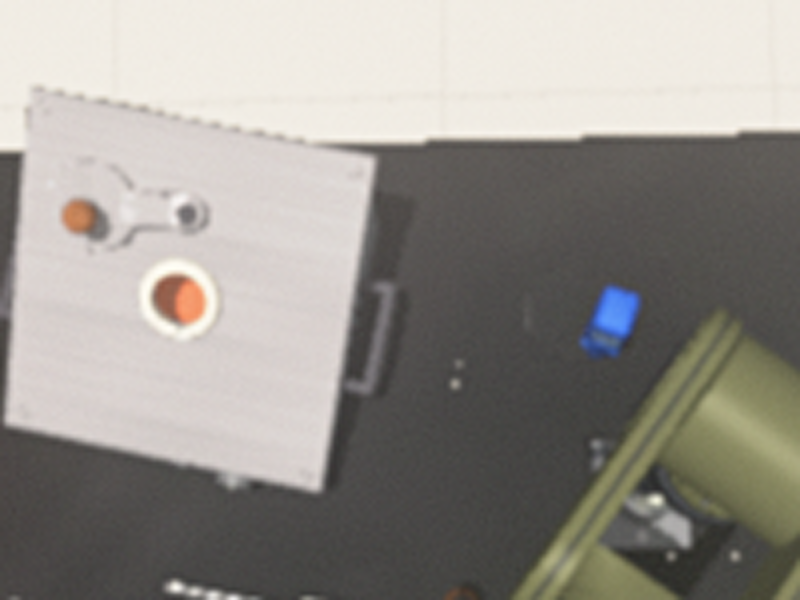

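```bash
python3 -c "
from h import *
np.set_printoptions(precision=1,suppress=True)
print('port',tri([237.3,246.8],[264.5,164.75]),plane('side',[237.3,246.8],141),plane('top',[264.5,164.75],141))
print(proj('side',[457,-276.4+34,214]))
s=cv2.imread('pics/side4.png')
cv2.imwrite('pics/c4b.png',cv2.resize(s[200:300,180:290],None,fx=6,fy=6,interpolation=2))
"
```

```text
port (array([601.1,  72.6, 135.2]), np.float64(1.8756004619952347)) [597.1  76.8 141. ] [600.9  72.  141. ]
[343.7 143.9]
```

View pics/c4b.png

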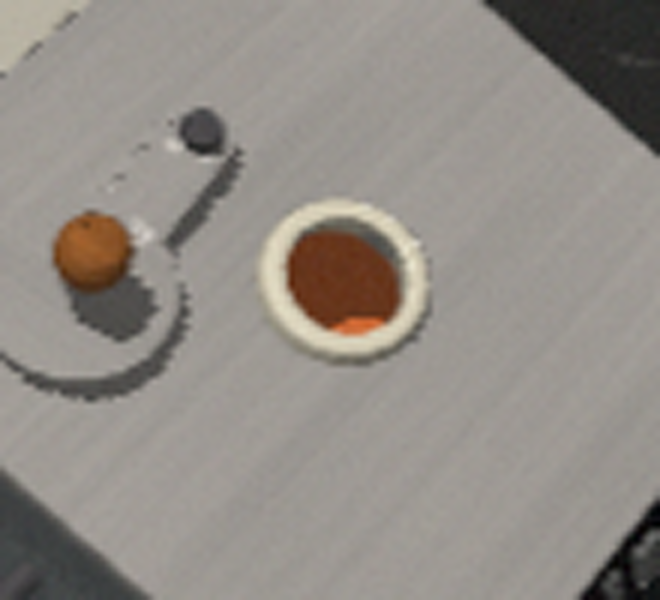

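drive_tool(series=[[60, 0, 2, 0, 0.5], [107, 0, 2, 0, 0.5], [107, 0, 2, 0, 0.5], [107, 0, 2, 0, 0.5]])

```text
time_s: 6.28
eef_pos: [457.6, -277.0, 135.5]
ee_rot: [3.029, 1.555, -0.109]
ft_force: [0.5, 0.1, 0.1]
width: 64.1
```

```bash
python3 -c "
from h import *
st()
for n in('side',): cv2.imwrite('pics/%s5.png'%n,vision.capture(n))
a=cv2.imread('pics/side5.png')[100:220,290:410]
cv2.imwrite('pics/c5.png',cv2.resize(a,None,fx=5,fy=5,interpolation=2))"
```

```text
t 6.28 pos [ 457.6 -277.   135.5] phi -1.568 down [ 0.016 -0.002 -1.   ] w 64.1 F [0.5 0.1 0.1] q [-0.65 -0.03  2.02  0.01  1.14  0.92]
```

View pics/c5.png

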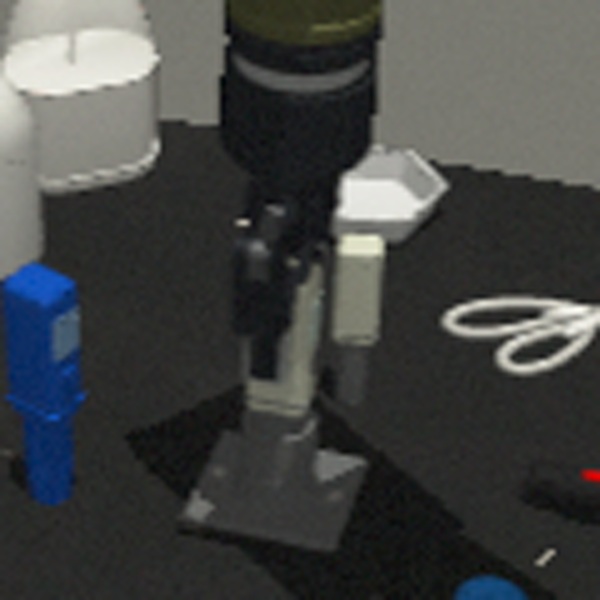

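drive_tool(series=[[0, 0, 0, 0, -0.6], [0, 0, 0, 0, -0.6], [0, 0, 0, 0, -0.6], [0, 0, 0, 0, -0.6], [0, 0, 0, 0, -0.6]], squeeze=30)

```text
time_s: 6.95
eef_pos: [459.2, -278.1, 138.6]
ee_rot: [2.92, 1.55, -0.219]
ft_force: [-0.2, 2.1, 6.5]
width: 27.9
```

```bash
python3 -c "
from h import *
st()"
```

```text
t 6.95 pos [ 459.2 -278.1  138.6] phi -1.568 down [ 0.02  -0.005 -1.   ] w 27.9 F [-0.2  2.1  6.5] q [-0.65 -0.03  2.02  0.01  1.14  0.92]
```

drive_tool(series=[[-10, 0, 0, 0, -0.6], [-25, 0, 0, 0, -0.6], [-35, 0, 0, 0, -0.6], [-35, 0, 0, 0, -0.6], [-35, 0, 0, 0, -0.6]])

```text
time_s: 7.58
eef_pos: [458.2, -277.8, 173.3]
ee_rot: [2.932, 1.55, -0.206]
ft_force: [-0.2, 0.3, -0.9]
width: 27.7
```

```bash
python3 -c "
from h import *
st()
for n in('side',): cv2.imwrite('pics/%s6.png'%n,vision.capture(n))
a=cv2.imread('pics/side6.png')[100:220,290:410]
cv2.imwrite('pics/c6.png',cv2.resize(a,None,fx=5,fy=5,interpolation=2))"
```

```text
t 7.58 pos [ 458.2 -277.8  173.3] phi -1.568 down [ 0.02  -0.004 -1.   ] w 27.7 F [-0.2  0.3 -0.9] q [-0.65 -0.07  1.99  0.01  1.2   0.92]
```

View pics/c6.png

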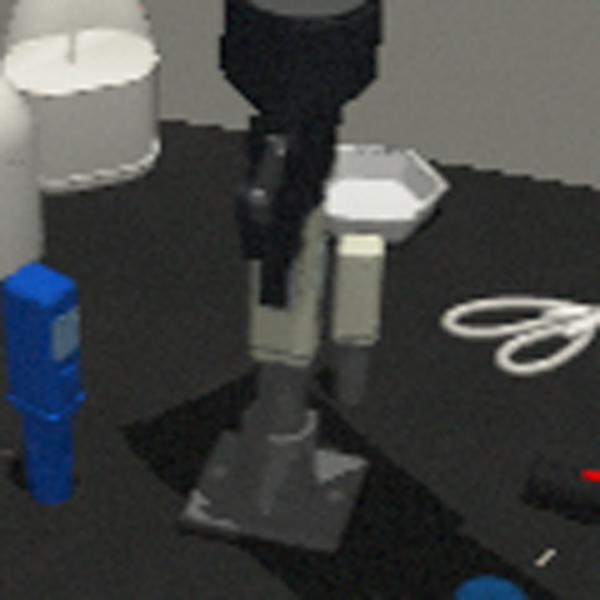

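drive_tool(series=[[0, 0, 8, 0, -0.6], [0, 0, 15, 0, -0.6], [1, 0, 22, 0, -0.6], [1, 0, 29, 0, -0.6], [2, 0, 36, 0, -0.6], [4, 0, 43, 0, -0.6], [6, 0, 51, 0, -0.6], [8, 0, 58, 0, -0.6], [8, 0, 58, 0, -0.6], [8, 0, 58, 0, -0.6]])

```text
time_s: 8.88
eef_pos: [399.6, -277.8, 163.3]
ee_rot: [2.948, 1.553, -0.19]
ft_force: [1.0, -1.0, -0.1]
width: 27.8
```

```bash
python3 -c "
from h import *
st()
for n in('side',): cv2.imwrite('pics/%s7.png'%n,vision.capture(n))
a=cv2.imread('pics/side7.png')[100:220,290:410]
cv2.imwrite('pics/c7.png',cv2.resize(a,None,fx=5,fy=5,interpolation=2))"
```

```text
t 8.88 pos [ 399.6 -277.8  163.3] phi -1.568 down [ 0.017 -0.003 -1.   ] w 27.8 F [ 1.  -1.  -0.1] q [-0.72 -0.18  2.11  0.01  1.2   0.84]
```

View pics/c7.png

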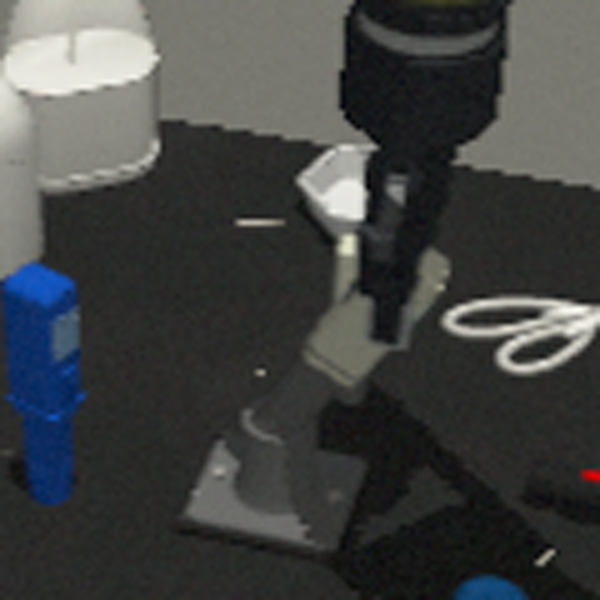

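drive_tool(series=[[0, 0, 0, 0, -0.6], [-30, 0, 0, 0, -0.6], [-75, 0, 0, 0, -0.6], [-120, 0, 0, 0, -0.6], [-120, 0, 0, 0, -0.6], [-120, 0, 0, 0, -0.6]], squeeze=60)

```text
time_s: 9.68
eef_pos: [397.2, -277.0, 282.3]
ee_rot: [2.997, 1.555, -0.141]
ft_force: [0.8, -0.0, -0.9]
width: 27.5
```

```bash
python3 -c "
from h import *
st()
for n in('side','top'): cv2.imwrite('pics/%s8.png'%n,vision.capture(n))
a=cv2.imread('pics/side8.png')[70:190,290:410];b=cv2.imread('pics/top8.png')[150:270,330:450]
cv2.imwrite('pics/c8.png',cv2.resize(a,None,fx=5,fy=5,interpolation=2))
cv2.imwrite('pics/c8t.png',cv2.resize(b,None,fx=4,fy=4,interpolation=2))"
```

```text
t 9.68 pos [ 397.2 -277.   282.3] phi -1.568 down [ 0.016 -0.002 -1.   ] w 27.5 F [ 0.8 -0.  -0.9] q [-0.72 -0.28  1.98  0.01  1.42  0.84]
```

View pics/c8.png

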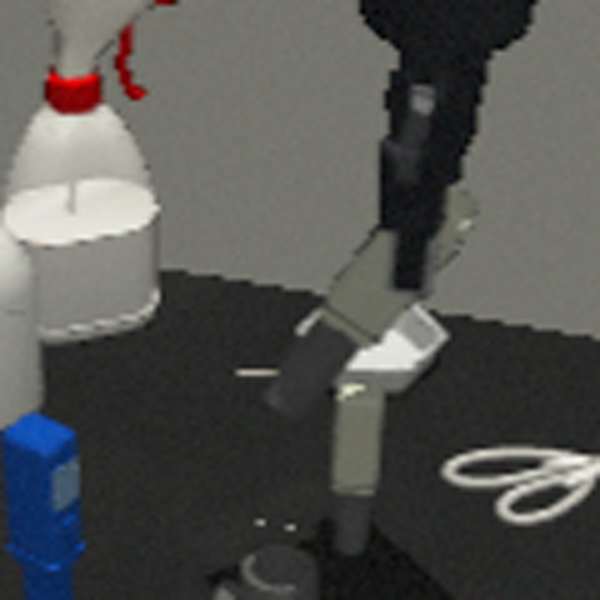

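View pics/c8t.png

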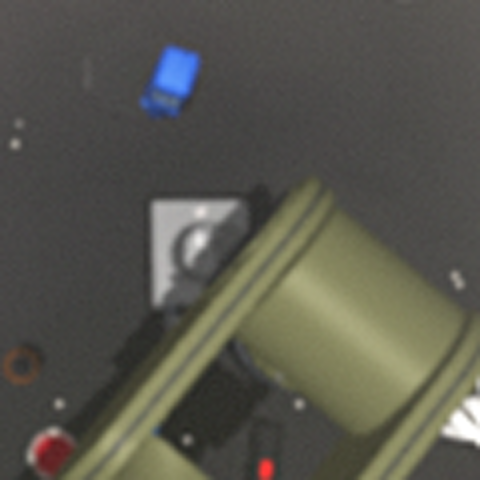

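```bash
cat >>h.py <<'E'
def vpl(n,p,P0,nrm):
    o,d=ray(n,p);nrm=np.array(nrm,float);return o+d*(nrm@(np.array(P0,float)-o))/(nrm@d)
E
python3 -c "
from h import *
np.set_printoptions(precision=1,suppress=True)
def P(u,v,y): return vpl('side',np.array([u,v])/5+[290,70],[0,y,0],[0,1,0])
for a,b,y in [((328,300),(380,232),-263),((380,340),(430,275),-263),((283,408),(343,330),-277),((303,418),(352,350),-277),((263,400),(320,315),-277)]:
    p,q=P(*a,y),P(*b,y);d=q-p;print(p,q,np.linalg.norm(d),np.degrees(np.arctan2(-d[0],d[2])))
p,q=P(328,300,-263),P(380,340,-263);print(p-q,np.linalg.norm(p-q),np.degrees(np.arctan2((q-p)[2],(q-p)[0])))
"
```

```text
[ 434.1 -263.   244.8] [ 411.7 -263.   285.4] 46.416966525000774 28.91431211582095
[ 407.5 -263.   227.3] [ 386.6 -263.   267.1] 44.89424182670016 27.708147349507556
[ 457.1 -277.   167.7] [ 428.7 -277.   220.1] 59.57989045509856 28.43642922331566
[ 446.3 -277.   163.7] [ 423.5 -277.   209.5] 51.14253070505146 26.520400606829284
[ 467.7 -277.   170.5] [ 440.6 -277.   226.5] 62.223388316084154 25.840726873918356
[26.6  0.  17.5] 31.855167170698156 -146.67270336849828
```

```bash
python3 -c "
from h import *
print(to([505.2,95.9,321],-1.805))
r=np.array([379.5,211.2]);print('well top',plane('top',r,62)); print('well side',plane('side',np.array([283,570])/5+[290,70],62))
"
```

```text
(array([ -38.7, -372.3, -110. ]), np.float64(0.237))
well top [ 462.03209576 -271.04240298   62.        ]
well side [ 452.5897185  -275.35491944   62.        ]
```

drive_tool(series=[[-39, 0, -20, 0, -0.6], [-39, -60, -40, 0.05, -0.6], [-39, -120, -55, 0.1, -0.6], [-39, -170, -70, 0.15, -0.6], [-39, -220, -80, 0.2, -0.6], [-39, -270, -90, 0.237, -0.6], [-39, -320, -100, 0.237, -0.6], [-39, -372, -110, 0.237, -0.6], [-39, -372, -110, 0.237, -0.6], [-39, -372, -110, 0.237, -0.6], [-39, -372, -110, 0.237, -0.6]])

```text
time_s: 11.15
eef_pos: [504.9, 94.5, 320.6]
ee_rot: [-2.997, 1.558, -0.091]
ft_force: [-0.1, -0.6, -0.8]
width: 27.7
```

```bash
python3 -c "
from h import *
st()
for n in('side','top'): cv2.imwrite('pics/%s9.png'%n,vision.capture(n))
a=cv2.imread('pics/side9.png')[150:300,190:340];b=cv2.imread('pics/top9.png')[100:220,210:330]
cv2.imwrite('pics/c9.png',cv2.resize(a,None,fx=4,fy=4,interpolation=2))
cv2.imwrite('pics/c9t.png',cv2.resize(b,None,fx=4,fy=4,interpolation=2))
print(to([529.5,90.1,277.7],-1.805))"
```

```text
t 11.15 pos [504.9  94.5 320.6] phi -1.806 down [ 0.013 -0.001 -1.   ] w 27.7 F [-0.1 -0.6 -0.8] q [ 0.08 -0.22  1.88 -0.    1.47  1.89]
(array([ 43.8,  -1.3, -24.2]), np.float64(-0.002))
```

View pics/c9.png

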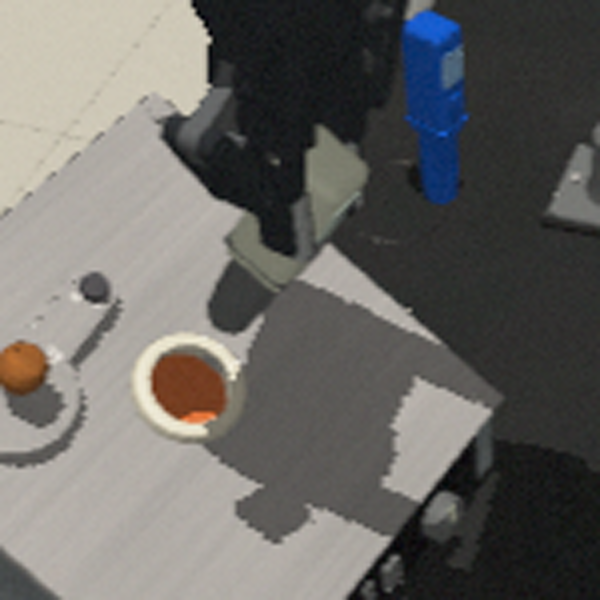

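View pics/c9t.png

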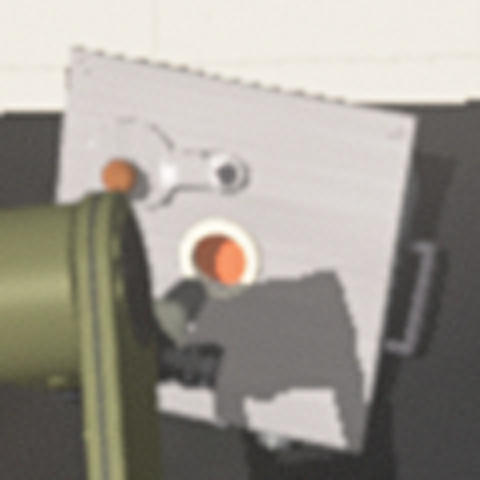

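```bash
python3 -c "
from h import *
np.set_printoptions(precision=1,suppress=True)
P=[562.3,80.8,208]
print((proj('side',P)-[190,150])*4,(proj('top',P)-[210,100])*4)
print((proj('side',[600.5,73.2,141])-[190,150])*4,(proj('top',[600.5,73.2,141])-[210,100])*4)
a=cv2.imread('pics/side9.png')[195:260,215:290];b=cv2.imread('pics/top9.png')[150:200,235:285]
cv2.imwrite('pics/c9a.png',cv2.resize(a,None,fx=8,fy=8,interpolation=2))
cv2.imwrite('pics/c9b.png',cv2.resize(b,None,fx=10,fy=10,interpolation=2))
"
```

```text
[230.  317.8] [188.9 295.9]
[186.3 380.7] [216.4 259.5]
```

View pics/c9a.png

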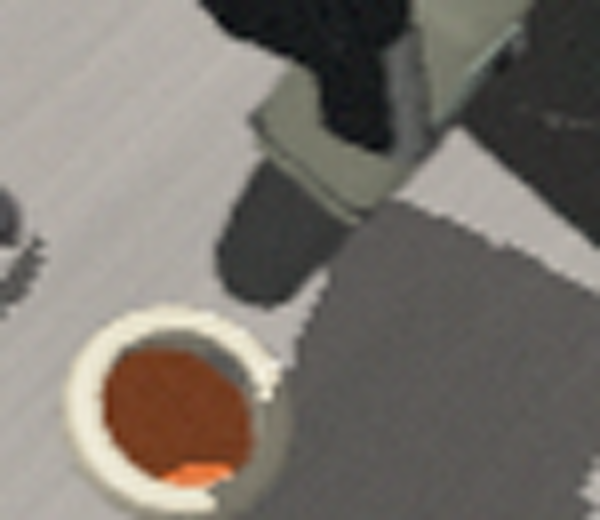

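View pics/c9b.png

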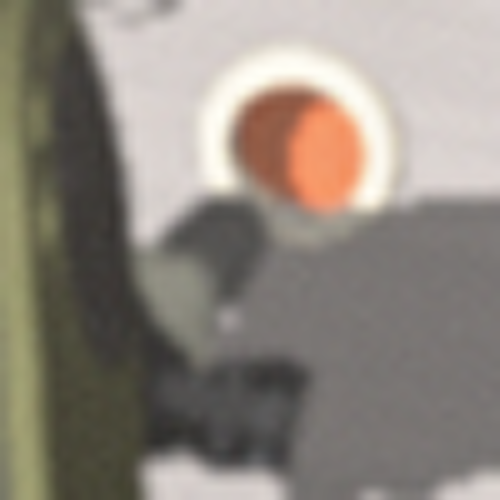

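```bash
python3 -c "
from h import *
np.set_printoptions(precision=1,suppress=True)
p,e=tri([237.2,246.7],[264.6,164.8])
n=np.array([-.4865,.116,.866]);u=np.array([.8426,-.201,.5]);y=np.array([.232,.973,0])
for tp in ([258.7,172],[258.3,172.3],[259,171.5]):
  t,e2=tri([247.75,229.4],tp)
  d=t-p;print(p,e,t,e2,'port frame u,y,n',d@u,d@y,d@n)
d=np.array([562.3,80.8,208])-[600.5,73.2,141];print(d@u,d@y,d@n)
"
```

```text
[601.2  72.4 135.2] 1.4019615289891636 [566.6  76.9 203.2] 4.13185226380962 port frame u,y,n 3.9777481453100734 -3.7136804102008885 76.21899854885072
[601.2  72.4 135.2] 1.4019615289891636 [565.8  77.8 204.4] 3.73539721021652 port frame u,y,n 3.6752963279115782 -2.97066639570725 77.77450372757222
[601.2  72.4 135.2] 1.4019615289891636 [567.7  76.  202.1] 5.142581530124035 port frame u,y,n 4.528121059333014 -4.2591969943418215 74.66549834111969
-0.21492000000004197 -1.4676000000000173 77.48790000000002
```

drive_tool(series=[[11, -1, -5, 0, -0.6], [22, -2, -11, 0, -0.6], [33, -2.5, -16, 0, -0.6], [44, -2.5, -22, 0, -0.6], [44, -2.5, -22, 0, -0.6], [44, -2.5, -22, 0, -0.6]])

```text
time_s: 12.0
eef_pos: [527.8, 91.8, 277.6]
ee_rot: [-2.973, 1.557, -0.067]
ft_force: [0.4, 0.9, -0.4]
width: 27.0
```

```bash
python3 -c "
from h import *
st()
for n in('side','top'): cv2.imwrite('pics/%s10.png'%n,vision.capture(n))
a=cv2.imread('pics/side10.png')[195:270,205:295];b=cv2.imread('pics/top10.png')[140:200,235:295]
cv2.imwrite('pics/c10a.png',cv2.resize(a,None,fx=8,fy=8,interpolation=2))
cv2.imwrite('pics/c10b.png',cv2.resize(b,None,fx=9,fy=9,interpolation=2))"
```

```text
t 12.0 pos [527.8  91.8 277.6] phi -1.807 down [ 0.014 -0.001 -1.   ] w 27.0 F [ 0.4  0.9 -0.4] q [ 0.07 -0.15  1.89 -0.    1.39  1.88]
```

View pics/c10a.png

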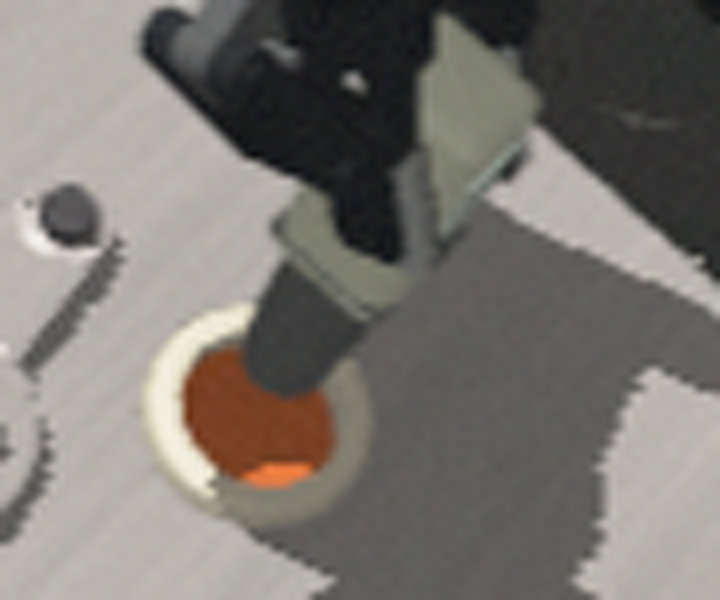

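View pics/c10b.png

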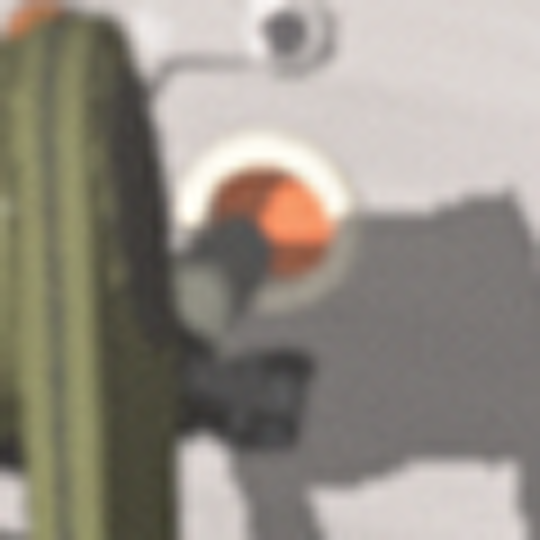

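```bash
python3 -c "
from h import *
np.set_printoptions(precision=1,suppress=True)
n=np.array([-.4865,.116,.866]);u=np.array([.8426,-.201,.5]);y=np.array([.232,.973,0])
# local-calibrated port centre per camera: use tri value
p,e=tri([237.2,246.7],[264.6,164.8])
a=np.linspace(0,2*np.pi,40)
A=cv2.imread('pics/c10a.png');B=cv2.imread('pics/c10b.png')
for nm,im,k,o,obs in(('side',A,8,[205,195],[237.2,246.7]),('top',B,9,[235,140],[264.6,164.8])):
  off=np.array(obs)-proj(nm,[600.5,73.2,141])
  for h,r in((0,31),(0,21),(27,11.5)):
    q=[(proj(nm,np.array([600.5,73.2,141])+h*n+r*(np.cos(t)*u+np.sin(t)*y))+off-o+.5)*k for t in a]
    cv2.polylines(im,[np.int32(q)],True,(0,255,0) if h else (255,0,0),1)
cv2.imwrite('pics/c10d.png',np.hstack([A[150:550,100:450],cv2.resize(B[100:400,100:400],(400,400))]))
"
```

```text
(no output)
```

View pics/c10d.png

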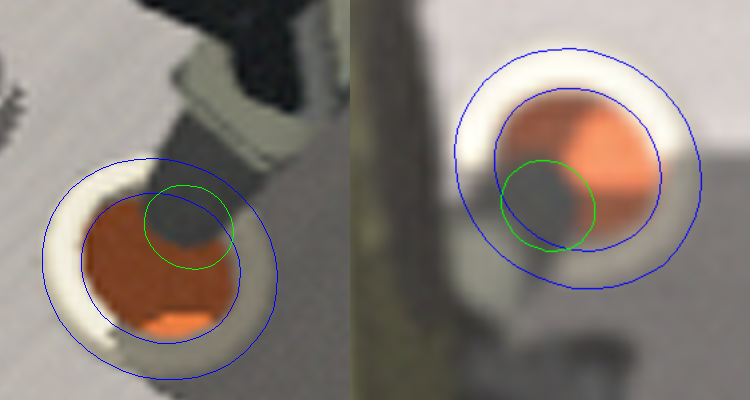

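```bash
python3 -c "
from h import *
from scipy.optimize import least_squares
np.set_printoptions(precision=1,suppress=True)
n=np.array([-.4865,.116,.866]);u=np.array([.8426,-.201,.5]);y=np.array([.232,.973,0])
P0=np.array([600.5,73.2,141])
def f(c):
  P=P0+c[0]*u+c[1]*y+c[2]*n;Q=P0+27*n
  return np.r_[proj('side',P)-proj('side',Q)-[0,-2.6],proj('top',P)-proj('top',Q)-[-1.7,0]]
r=least_squares(f,[0,0,27]);print(r.x,r.fun)
t=np.array([527.8,91.8,277.6])+[57.4,-13.7,-112.5]-P0;print(t@u,t@y,t@n)
"
```

```text
[ 2.9  1.9 38.5] [-0.2 -0.   0.1  0.2]
-1.826680000000044 1.2180999999999758 28.882450000000052
```

drive_tool(series=[[2, 0, -1, 0, -0.6], [4, 0, -2.5, 0, -0.6], [4, 0, -2.5, 0, -0.6], [4, 0, -2.5, 0, -0.6], [4, 0, -2.5, 0, -0.6], [4, 0, -2.5, 0, -0.6], [4, 0, -2.5, 0, -0.6], [4, 0, -2.5, 0, -0.6], [4, 0, -2.5, 0, -0.6], [4, 0, -2.5, 0, -0.6], [4, 0, -2.5, 0, -0.6], [4, 0, -2.5, 0, -0.6]])

```text
time_s: 13.6
eef_pos: [530.4, 91.3, 274.2]
ee_rot: [-2.962, 1.556, -0.056]
ft_force: [0.7, -0.4, -0.2]
width: 27.0
```

drive_tool(series=[[0, 0, 0, 0, -0.6], [0, 0, 0, 0, -0.6], [0, 0, 0, 0, -0.6], [0, 0, 0, 0, -0.6], [0, 0, 0, 0, -0.6], [0, 0, 0, 0, -0.6], [0, 0, 0, 0, -0.6], [0, 0, 0, 0, -0.6]])

```text
time_s: 14.6
eef_pos: [530.4, 91.2, 274.2]
ee_rot: [-2.967, 1.556, -0.062]
ft_force: [-0.3, 0.2, -1.3]
width: 27.6
```

```bash
python3 -c "
from h import *
st()
for n in('side','top'): cv2.imwrite('pics/%s11.png'%n,vision.capture(n))
n=np.array([-.4865,.116,.866]);u=np.array([.8426,-.201,.5]);y=np.array([.232,.973,0])
a=np.linspace(0,2*np.pi,40);L=[]
for nm,k,o,w,obs in(('side',8,[215,225],50,[237.2,246.7]),('top',8,[240,145],50,[264.6,164.8])):
  im=cv2.imread('pics/%s11.png'%nm)[o[1]:o[1]+w,o[0]:o[0]+w];im=cv2.resize(im,None,fx=k,fy=k,interpolation=2)
  off=np.array(obs)-proj(nm,[600.5,73.2,141])
  for h,r in((0,31),(27,11.5),(35,12)):
    q=[(proj(nm,np.array([600.5,73.2,141])+h*n+r*(np.cos(t)*u+np.sin(t)*y))+off-o+.5)*k for t in a]
    cv2.polylines(im,[np.int32(q)],True,(0,255,0) if h else (255,0,0),1)
  L.append(im)
cv2.imwrite('pics/c11.png',np.hstack(L))
"
```

```text
t 14.6 pos [530.4  91.2 274.2] phi -1.807 down [ 0.015 -0.001 -1.   ] w 27.6 F [-0.3  0.2 -1.3] q [ 0.07 -0.14  1.89 -0.    1.38  1.88]
```

View pics/c11.png

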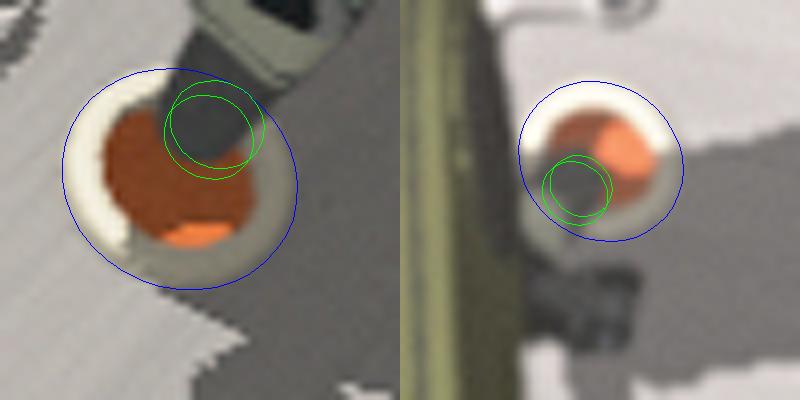

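```bash
python3 -c "
from h import *
s=cv2.imread('pics/side11.png')[170:250,220:300];s=cv2.resize(s,None,fx=7,fy=7,interpolation=2)
tip=np.array([600.5,73.2,141])+30*np.array([-.4865,.116,.866])
off=np.array([237.2,246.7])-proj('side',[600.5,73.2,141])
for tl,c in((22,(255,0,0)),(30,(0,255,0)),(38,(0,0,255))):
  t=np.radians(tl);a=np.array([-np.sin(t)*.973,np.sin(t)*.232,np.cos(t)]);v=np.array([np.cos(t)*.973,-np.cos(t)*.232,np.sin(t)]);y=np.array([.232,.973,0])
  for p,q in((60*a-17*v+14*y,60*a+17*v+14*y),(60*a-17*v+14*y,150*a-17*v+14*y),(60*a+17*v+14*y,150*a+17*v+14*y)):
    w=[np.int32((proj('side',tip+x)+off-[220,170]+.5)*7) for x in(p,q)];cv2.line(s,tuple(map(int,w[0])),tuple(map(int,w[1])),c,1)
cv2.imwrite('pics/c11s.png',s)
"
```

```text
(no output)
```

View pics/c11s.png

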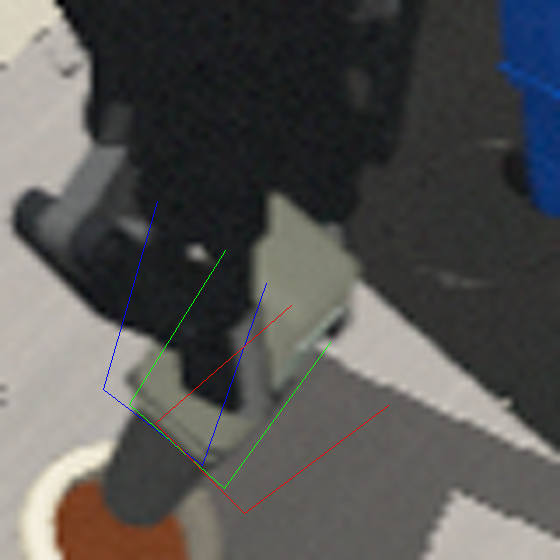

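drive_tool(series=[[-12, 0, 7, 0, -0.6], [-28, 0, 16, 0, -0.6], [-50, 0, 27, 0, -0.6], [-50, 0, 27, 0, -0.6]])

```text
time_s: 15.2
eef_pos: [503.8, 98.0, 327.6]
ee_rot: [-2.918, 1.549, -0.011]
ft_force: [0.5, -0.5, -0.6]
width: 27.6
```

```bash
python3 -c "
from h import *
st();print(to([397.2,-277,290],-1.568))"
```

```text
t 15.2 pos [503.8  98.  327.6] phi -1.806 down [ 0.022 -0.    -1.   ] w 27.6 F [ 0.5 -0.5 -0.6] q [ 0.09 -0.23  1.87 -0.    1.48  1.89]
(array([ 35.4, 389.7,  17.1]), np.float64(-0.238))
```

drive_tool(series=[[0, 40, 10, 0, -0.6], [0, 90, 17, -0.05, -0.6], [0, 145, 17, -0.1, -0.6], [0, 200, 17, -0.15, -0.6], [10, 255, 17, -0.2, -0.6], [20, 310, 17, -0.238, -0.6], [35, 360, 17, -0.238, -0.6], [35, 390, 17, -0.238, -0.6], [35, 390, 17, -0.238, -0.6], [35, 390, 17, -0.238, -0.6]])

```text
time_s: 16.45
eef_pos: [397.3, -277.0, 290.2]
ee_rot: [-3.133, 1.549, 0.011]
ft_force: [-0.6, -0.3, 0.3]
width: 27.4
```

```bash
python3 -c "
from h import *
st()
cv2.imwrite('pics/side12.png',vision.capture('side'))
a=cv2.imread('pics/side12.png')[70:220,280:430]
cv2.imwrite('pics/c12.png',cv2.resize(a,None,fx=4,fy=4,interpolation=2))
print(to([399.5,-277.7,165]))"
```

```text
t 16.45 pos [ 397.3 -277.   290.2] phi -1.568 down [ 0.022  0.    -1.   ] w 27.4 F [-0.6 -0.3  0.3] q [-0.73 -0.28  1.98  0.01  1.43  0.84]
(array([125.4,   1.1,   0.7]), None)
```

View pics/c12.png

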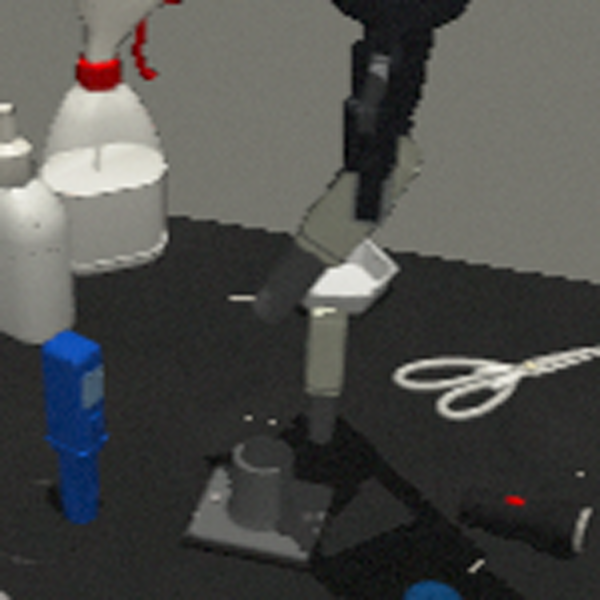

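drive_tool(series=[[40, 1, 1, 0, -0.6], [80, 1, 1, 0, -0.6], [105, 1, 1, 0, -0.6], [118, 1, 1, 0, -0.6], [118, 1, 1, 0, -0.6], [118, 1, 1, 0, -0.6]], squeeze=30)

```text
time_s: 17.25
eef_pos: [399.9, -278.0, 173.9]
ee_rot: [3.065, 1.547, -0.073]
ft_force: [-0.2, 0.5, -1.4]
width: 27.4
```

```bash
python3 -c "
from h import *
st()
cv2.imwrite('pics/side13.png',vision.capture('side'))
a=cv2.imread('pics/side13.png')[130:220,300:390]
cv2.imwrite('pics/c13.png',cv2.resize(a,None,fx=6,fy=6,interpolation=2))
"
```

```text
t 17.25 pos [ 399.9 -278.   173.9] phi -1.567 down [ 0.024 -0.002 -1.   ] w 27.4 F [-0.2  0.5 -1.4] q [-0.73 -0.19  2.1   0.02  1.21  0.84]
```

View pics/c13.png

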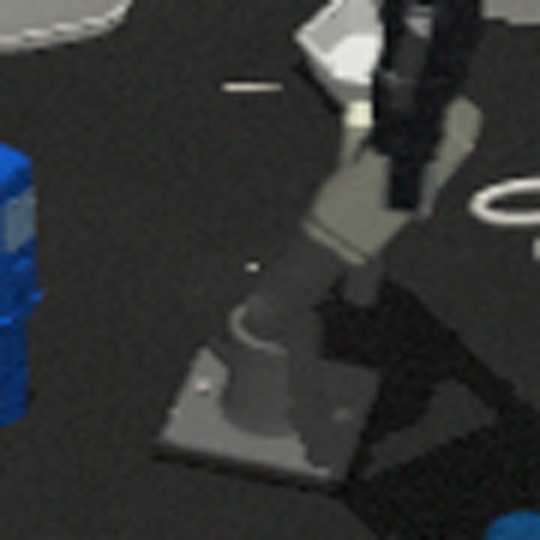

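drive_tool(series=[[6, 0, 0, 0, -0.6], [11, 0, 0, 0, -0.6], [14, 0, -1, 0, -0.6], [14, 0, -1, 0, -0.6]])

```text
time_s: 17.8
eef_pos: [401.2, -278.1, 159.8]
ee_rot: [3.073, 1.547, -0.065]
ft_force: [0.1, -0.4, -0.5]
width: 27.4
```

```bash
python3 -c "
from h import *
st()
cv2.imwrite('pics/side14.png',vision.capture('side'))
a=cv2.imread('pics/side14.png')[130:220,300:390]
cv2.imwrite('pics/c14.png',cv2.resize(a,None,fx=6,fy=6,interpolation=2))
"
```

```text
t 17.8 pos [ 401.2 -278.1  159.8] phi -1.567 down [ 0.024 -0.002 -1.   ] w 27.4 F [ 0.1 -0.4 -0.5] q [-0.72 -0.17  2.11  0.02  1.19  0.84]
```

View pics/c14.png

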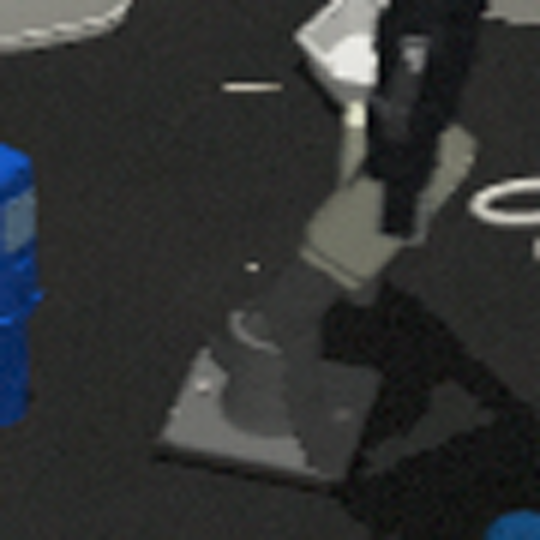

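drive_tool(series=[[0, 0, -6, 0, -0.6], [0, 0, -12, 0, -0.6], [0, 0, -18, 0, -0.6], [0, 0, -24, 0, -0.6], [0, 0, -30, 0, -0.6], [0, 0, -36, 0, -0.6], [0, 0, -42, 0, -0.6], [0, 0, -48, 0, -0.6], [0, 0, -54, 0, -0.6], [0, 0, -60, 0, -0.6], [0, 0, -61, 0, -0.6], [0, 0, -61, 0, -0.6]])

```text
time_s: 19.35
eef_pos: [460.5, -277.6, 160.6]
ee_rot: [3.115, 1.553, -0.022]
ft_force: [-6.2, 0.1, 1.3]
width: 27.2
```

```bash
python3 -c "
from h import *
st()
cv2.imwrite('pics/side15.png',vision.capture('side'))
a=cv2.imread('pics/side15.png')[120:220,290:390]
cv2.imwrite('pics/c15.png',cv2.resize(a,None,fx=6,fy=6,interpolation=2))
"
```

```text
t 19.35 pos [ 460.5 -277.6  160.6] phi -1.566 down [ 0.018 -0.    -1.   ] w 27.2 F [-6.2  0.1  1.3] q [-0.65 -0.05  2.    0.01  1.18  0.91]
```

View pics/c15.png

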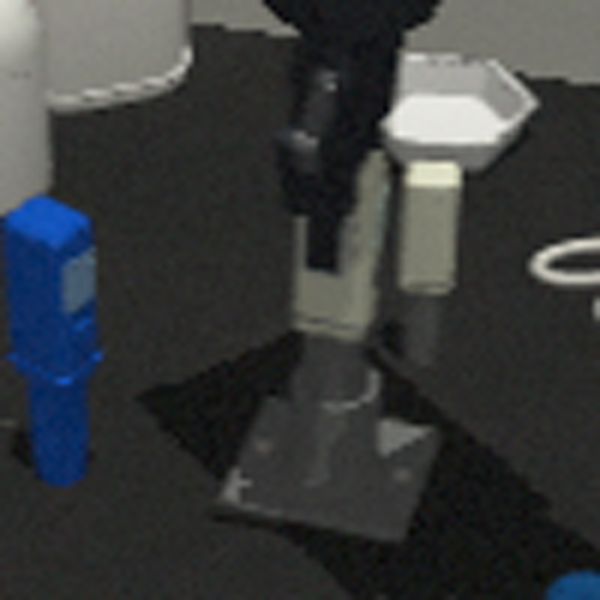

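drive_tool(series=[[5, 0, -1, 0, -0.6], [10, 0, -1, 0, -0.6], [15, 0, 0, 0, -0.6], [18, 0, 1, 0, -0.6], [18, 0, 1, 0, -0.6]])

```text
time_s: 20.02
eef_pos: [460.0, -277.5, 142.2]
ee_rot: [3.128, 1.552, -0.009]
ft_force: [-1.0, 0.9, -1.1]
width: 27.2
```

```bash
python3 -c "
from h import *
st()
cv2.imwrite('pics/side16.png',vision.capture('side'))
a=cv2.imread('pics/side16.png')[120:220,290:390]
cv2.imwrite('pics/c16.png',cv2.resize(a,None,fx=6,fy=6,interpolation=2))
"
```

```text
t 20.02 pos [ 460.  -277.5  142.2] phi -1.566 down [ 0.019 -0.    -1.   ] w 27.2 F [-1.   0.9 -1.1] q [-0.65 -0.03  2.01  0.01  1.15  0.91]
```

View pics/c16.png

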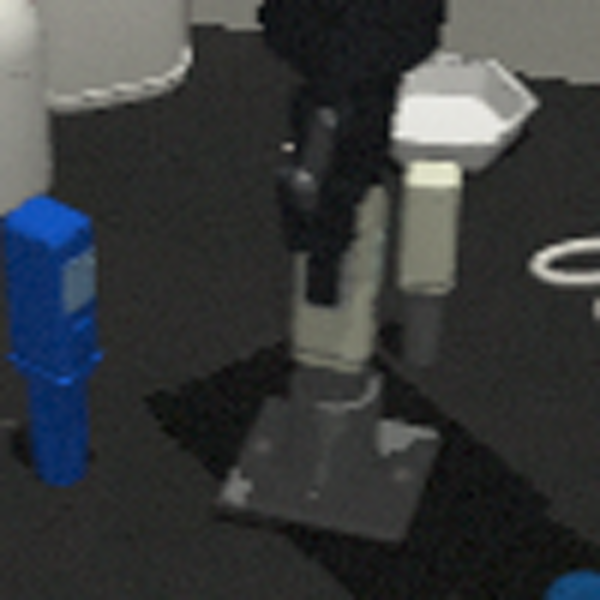

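drive_tool(series=[[2, 0, 1, 0, -0.6], [4, 0, 2, 0, -0.6], [5, 0, 2, 0, -0.6], [5, 0, 2, 0, -0.6]])

```text
time_s: 20.58
eef_pos: [458.4, -277.7, 137.9]
ee_rot: [3.114, 1.552, -0.023]
ft_force: [-1.1, 1.6, 2.1]
width: 26.9
```

```bash
python3 -c "
from h import *
st()"
```

```text
t 20.57 pos [ 458.4 -277.7  137.9] phi -1.566 down [ 0.019 -0.    -1.   ] w 26.9 F [-1.1  1.6  2.1] q [-0.65 -0.03  2.02  0.01  1.14  0.91]
```

drive_tool(series=[[0, 0, 0, 0, -0.2], [0, 0, 0, 0, 0.1], [0, 0, 0, 0, 0.5], [0, 0, 0, 0, 0.5], [0, 0, 0, 0, 0.5], [-50, 0, 0, 0, 0.5], [-100, 0, 0, 0, 0.5], [-160, 0, 0, 0, 0.5], [-160, 0, 0, 0, 0.5]])

```text
time_s: 21.7
eef_pos: [457.4, -279.2, 305.1]
ee_rot: [2.87, 1.541, -0.267]
ft_force: [0.9, -0.0, -0.3]
width: 63.9
```

```bash
python3 -c "
from h import *
st()
for n in('side','top'): cv2.imwrite('pics/%s17.png'%n,vision.capture(n))
a=cv2.imread('pics/side17.png')[120:220,290:390]
cv2.imwrite('pics/c17.png',cv2.resize(a,None,fx=6,fy=6,interpolation=2))
a=cv2.imread('pics/side0.png')[120:220,290:390]
cv2.imwrite('pics/c17o.png',cv2.resize(a,None,fx=6,fy=6,interpolation=2))
"
```

```text
t 21.7 pos [ 457.4 -279.2  305.1] phi -1.567 down [ 0.029 -0.008 -1.   ] w 63.9 F [ 0.9 -0.  -0.3] q [-0.65 -0.17  1.86  0.01  1.43  0.91]
```

View pics/c17.png

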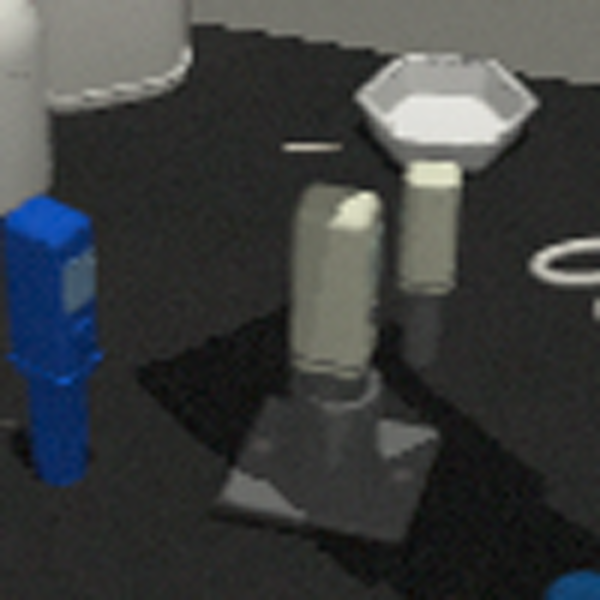

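View pics/c17o.png

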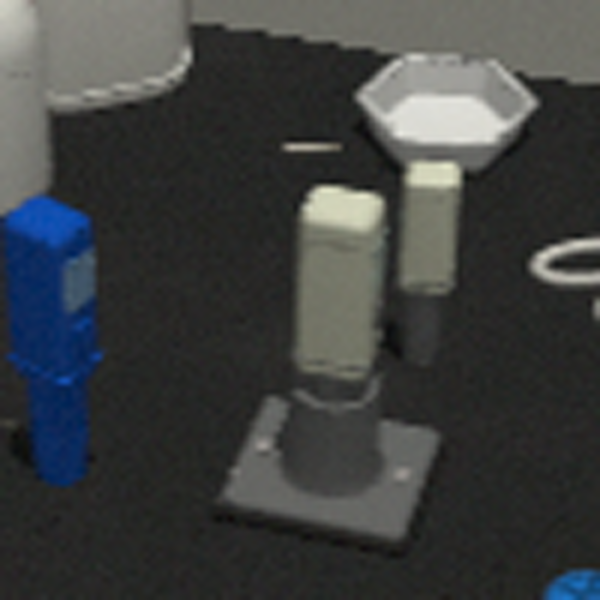

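View pics/top17.png

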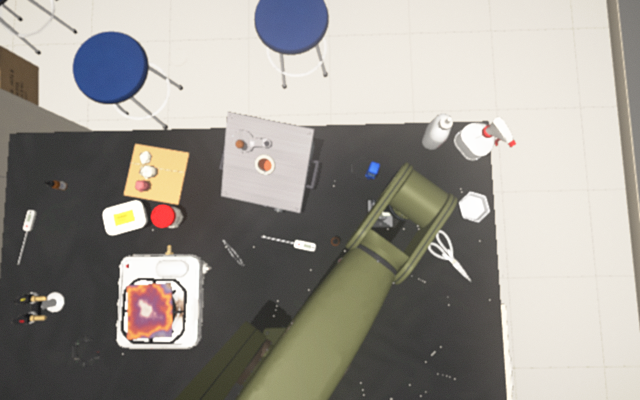

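drive_tool(series=[[-40, -60, 0, 0, 0.5], [-40, -120, 0, 0, 0.5], [-40, -180, 20, 0, 0.5], [-40, -240, 40, 0, 0.5], [-40, -300, 40, 0, 0.5], [-40, -300, 40, 0, 0.5], [-40, -300, 40, 0, 0.5]])

```text
time_s: 22.68
eef_pos: [413.0, 22.3, 335.6]
ee_rot: [3.035, 1.553, -0.101]
ft_force: [-0.5, 0.6, -0.6]
width: 64.0
```

```bash
python3 -c "
from h import *
st()
for n in('side','top'): cv2.imwrite('pics/%s18.png'%n,vision.capture(n))
a=cv2.imread('pics/side18.png')[120:245,290:440];b=cv2.imread('pics/side0.png')[120:245,290:440]
cv2.imwrite('pics/c18.png',cv2.resize(np.vstack([a,b])if 0 else a,None,fx=4,fy=4,interpolation=2))
a=cv2.imread('pics/top18.png')[190:235,360:430]
cv2.imwrite('pics/c18t.png',cv2.resize(a,None,fx=11,fy=11,interpolation=2))
"
```

```text
t 22.68 pos [413.   22.3 335.6] phi -1.565 down [ 0.018 -0.002 -1.   ] w 64.0 F [-0.5  0.6 -0.6] q [-0.08 -0.48  2.04 -0.    1.56  1.49]
```

View pics/c18.png

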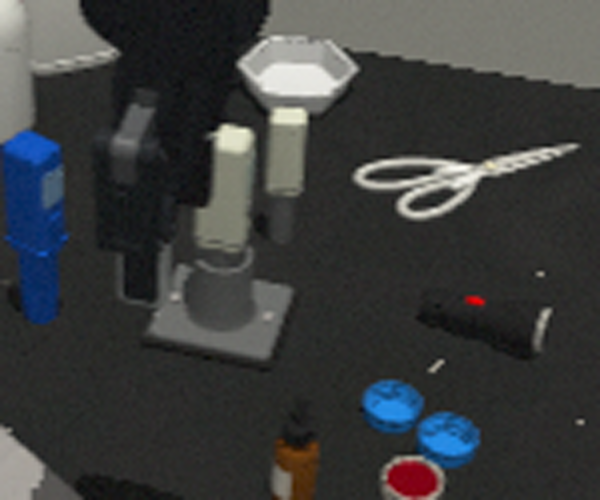

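View pics/c18t.png

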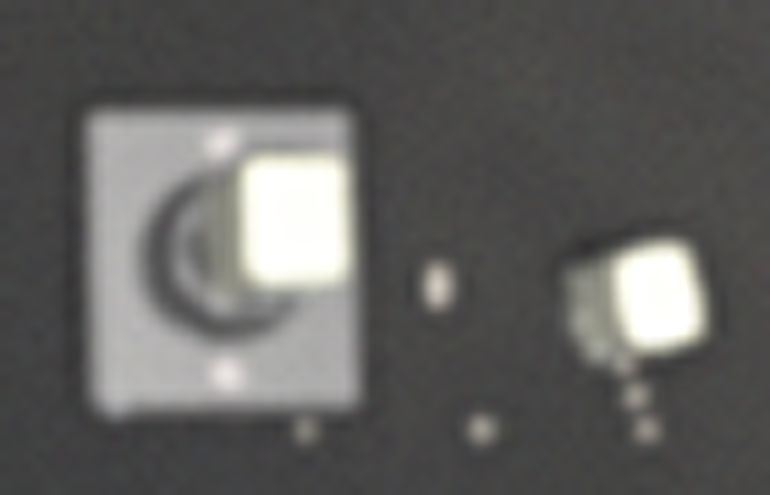

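View pics/side18.png

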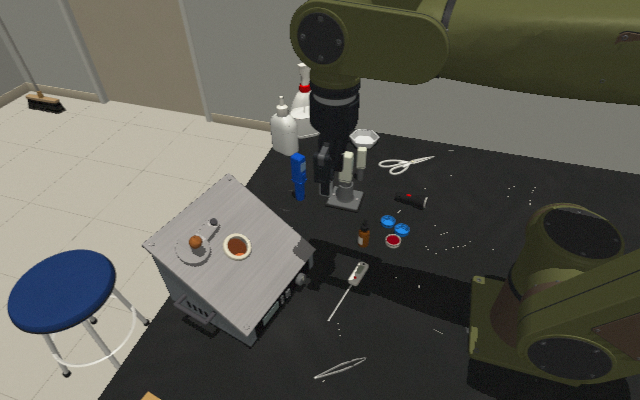

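```bash
python3 -c "
from station import ticket
print(ticket.job_done())"
```

```text
the job is handed in; nothing more can be done
None
```

I did the whole job and handed it in at about 22.7 s of the 61 s allowed. The hand-in gives no verdict.

- **Cover:** I swung it aside by its knob to about 1.4 rad. The last pictures show it still open and the port clear.
- **Tilting the thermometer:** the tool can only point down. So I tilted the thermometer in the jaws by pushing its nose against the rim of its well. I measured 26–33°, about 28.5°, against the lid's 30°.
- **Holding it over the port:** I held it still for about 2 s, centred to within roughly 3 mm. The arm's position put the nose about 24 mm off the mouth, while the pictures suggested 33–37 mm. Both are inside the 8–50 mm allowed. I saw no sign of it touching the kiln.
- **Putting it back:** I straightened it against the well wall, lowered it to the floor and let go. In the top view its final position looks the same as at the start. An earlier side view, taken just after release, showed its tail shifted by about 2 mm.
- **Other things:** the bottle, torch and probe look undisturbed. The robot ended clear of everything.

**Disagreement between measurements:** heights worked out from the two cameras came out about 5 mm below the stated ones. For example, I measured the port at 135 mm against the stated 141 mm. I used the text's heights together with positions measured relative to the port.

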